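# Smoked-meat stall: slide the box open and serve the bar into the order turntable

### The job

Slide the lid of the sloping wooden box along its grooves and out of the box's open end, and lay it flat on the middle of the green cutting board with its red handle up. Then turn the turntable, by pushing one of its black rim pegs, until the yellow tray faces the red pointer on the turntable's foot. Then lift the bar of smoked meat out of the box and lay it flat, the same way up, lengthwise in the middle of the yellow tray. Set the lid and the meat down without dropping them, and leave the other things on the table where they are.

Things in the scene. Friction and masses are not known exactly. Their poses are not given: they have to be found in the camera images.
- stand: Fixed steel stand holding a wooden box on a slope. Upright frame, origin on the table under the box's underside centre, which is at (0,0,64) mm; +x to the high far side, y along the box. The box leans 32 deg about y, its top facing the robot: in stand axes up-slope is u = (0.848,0,0.530), its outward normal n = (-0.530,0,0.848)
- box_floor (a point): Centre of the box's inner floor, n = 6 mm above its underside; stand's axes. Box outside 138 (u) x 156 (y) x 66 (n) mm, inside 104 x 140. The side walls' ledges carry the lid at n = 52; lips at n 60 to 66, |u| > 53 mm, hold it down
- box_mouth (a point): Middle of the box's open end, at the lid's underside (y = -78, n = 52 mm); stand's axes. The end wall here is 50 mm high, below the lid; the +y one is 66. The lid slides out only this way, along the stand's -y, and is clear after about 148 mm
- rail (a point): Middle of a steel rail, 16 mm thick, along y straight above the box (stand x = -20, z = 310 mm), y -100 to 170, on posts at x = 105 mm, y = -100 and 120. A dried sausage, 28 mm thick, hangs on it at y = 155 down to z = 176 mm. A tool pointing straight down hits the rail: come in along -n, leaning back to the robot
- lid: Loose flat wooden lid, 118 (x) x 146 (y) x 6 mm, 0.18 kg or so, in the box's grooves (2 to 3 mm play); origin at the centre of its underside, z out of its top. In its middle stands a red handle block 44 (x) x 14 (y) x 30 mm high (z 6 to 36 mm). In the box its x axis points up the slope, its y along the box
- meat: Loose, stiff, dark brown bar of smoked meat, 44 (x) x 120 (y) x 40 (z) mm, about 0.25 kg; origin at the centre of its underside. It lies along y on the box's sloped floor, between two ribs 8 mm high and 6 mm thick (one each side, 2 mm off it), with about 30 mm free on either side above the ribs
- board: Fixed green cutting board, 230 (x) x 150 (y) x 14 mm high; origin at the centre of its underside
- base: Fixed foot of the turntable; origin on the table on the turning axis. A red pointer block (16 x 30 x 22 mm) sits at x = -168 mm: its -x direction is the front
- turntable (a joint): Turning angle of the turntable, rad, counter-clockwise from above; 0 when the yellow tray faces the red pointer (base -x). It turns freely either way with light friction (0.12 N m) without stops and stays where it is left. Disc 300 mm in diameter, top at z = 30 mm, with three trays at 120 deg (yellow, and two grey with jars that reach z = 85 mm, fixed to them)
- front (a point): Point fixed to the foot, above its x = -86 mm, z = 33 mm: where the middle of the yellow tray's floor must come (the tray then faces the red pointer)
- yellow_tray (a point): Centre of the yellow tray's inner floor (z = 33 mm), 86 mm from the turning axis. At 0 its axes are the base's; it turns with the disc: -x points outward, y along the tray. The tray is 78 (x) x 146 (y) mm inside, walls 3 mm thick, 12 mm high above its floor
- peg0 (a point): Top of a black upright rim peg, 16 mm in diameter, standing 62 mm above the disc (z 30 to 92 mm), 132 mm from the axis; 60 deg counter-clockwise from the yellow tray
- peg1 (a point): Top of a black upright rim peg, 16 mm in diameter, standing 62 mm above the disc (z 30 to 92 mm), 132 mm from the axis; opposite the yellow tray
- peg2 (a point): Top of a black upright rim peg, 16 mm in diameter, standing 62 mm above the disc (z 30 to 92 mm), 132 mm from the axis; 60 deg clockwise from the yellow tray
- jar: Bystander: amber jar, 68 mm across, 85 mm high, origin under its centre
- sauce: Bystander: green bottle, 60 mm across, 190 mm high, origin under its centre
- spool: Bystander: wooden spool, 60 mm across, 64 mm high, origin under its centre
- tape: Bystander: roll of orange tape, 84 mm across, 40 mm high, origin under its centre
- brush: Bystander: brush lying on the table
- can: Bystander: can, 74 mm across, 100 mm high, origin under its centre
- bowl: Bystander: steel bowl, 100 mm across, 50 mm high, origin under its centre
There are look-alikes about, which are no part of the job. There is more than one size of the lid; the one meant has the size given above.

How it is judged:
On the way, in this order (a step that is already met when the one before it is completed fails the run):
1. the lid has been slid out of the box's open end, clear of the grooves (y of lid in the frame of stand below -0.148 m), for 0.1 s.
2. the lid lies flat on the green board, handle up, released (x of lid in the frame of board between -0.06 and 0.06 m and y of lid in the frame of board between -0.05 and 0.05 m and z of lid in the frame of board below 0.02 m and angle between lid's own z axis and vertical below 0.1 rad and contact force between the fingers and lid below 0.2 N and linear speed of lid below 0.03 m/s), for 0.3 s.
3. the yellow tray has been turned to the red pointer (horizontal distance between yellow_tray and front below 0.02 m), for 0.3 s.
4. the meat has been lifted out of the box (distance between meat and box_floor above 0.07 m and height (world z) of meat above 0.11 m), for 0.1 s.
At the end, for the whole second after the job is handed in: Yellow tray centre within 20 mm of the front point; meat flat (0.12 rad), top up, on its floor, within 25 mm across, 20 mm along and 0.25 rad of the tray; lid flat on the board, handle up (0.1 rad), its centre within 60 mm (board x) and 50 mm (y) of the board's; both released, at rest (all of step 2 and horizontal distance between yellow_tray and front below 0.02 m and x of meat in the frame of yellow_tray between -0.025 and 0.025 m and y of meat in the frame of yellow_tray between -0.02 and 0.02 m and z of meat in the frame of yellow_tray below 0.008 m and angle between meat's own z axis and vertical below 0.12 rad and angle between the y axis of meat and the y axis of yellow_tray, either way round below 0.25 rad and linear speed of meat below 0.02 m/s); the robot touches nothing.
It fails at once if the meat is dropped or thrown (faster than 0.6 m/s while not held) (linear speed of meat above 0.6 m/s and contact force between the fingers and meat below 0.3 N).
It fails at once if the lid is dropped or thrown (faster than 0.6 m/s while not held) (linear speed of lid above 0.6 m/s and contact force between the fingers and lid below 0.3 N).
It fails at once if a bystander is moved by more than 40 mm (distance of any of jar, sauce, spool, tape, brush, can, bowl from where it was at the start of the episode above 0.04 m).
It also fails if it takes over 72 s, if anything falls off the work surface, if the arm or the gripper's body presses on something with over 40 N, if the wrist force passes 120 N, or if a joint passes its speed limit or range.

### The arm

A 6-joint arm with a two-finger parallel gripper is mounted at the origin on the work surface. World frame = base frame: x ahead of the robot, y to its left, z up, the work surface at z = 0. Lengths are in m, angles in rad, forces in N, time in s.
With the tool pointing down it reaches from about 0.425 to 0.95 m from the base axis. Payload 3.5 kg.
Tool frame: the origin (TCP) lies on the centre line of the jaws, within the pads' length; the fingertips stand 8 mm ahead of it and the grasp point (between the pads) lies 11 mm behind it; z points along the fingers, y is the direction in which the jaws open and shut (so a half turn about z gives the same grasp; the last joint's range is limited). The gripper opens to 85 mm and grips with 20 to 120 N. Pads are 22 mm wide; open, the fingers measure 114 mm over their backs; the gripper's body (76 mm by 85 mm) begins 54 mm behind the grasp point. The pads swing forward as they close: fully open they stand 13 mm farther back than shut.
Start: joints at [-1.345, 0.286, 1.577, -0, 1.279, -0.15], TCP at [0.248, -0.628, 0.239] pointing down, gripper open.
Joint ranges: [-2.77, 2.77], [-0.9, 2.22], [0.21, 2.48], [-1.53, 4.67], [0.24, 2.81], [-2.84, 2.84]. Speed limits (rad/s): [2.79, 2.79, 3.14, 3.14, 3.14, 3.14].

### API

Orientations are given as a unit quaternion [x, y, z, w].
In Python, from plant import get_state, read_camera, get_calibration, ticket, search_frame, cut_out, pinpoint gives the robot as it stands.
- The arm moves only by the tool move_arm, never from a script. Its argument "plan" is a list that holds one entry, the list of rows, each a list of 7 numbers: the turn, a rotation vector about the tool's x, y, z in degrees, then the shift along the tool's x, y, z in m, then the finger opening in m, from 0 to 0.0854. In form: [[[ax, ay, az, x, y, z, hand], ...]]. A call has exactly 5 rows; each row is the pose to reach, as a shift and turn from the pose measured when the call began, along the tool's axes at that moment; what a row does not reach only later rows make up. A row lasts 1/8 s, in which the tool goes at most 62.5 mm and 10.7 degrees, less where a joint would pass 70% of its speed; a pose out of reach is approached as far as the arm can. A call with a gripper value outside its range is refused whole. The fingers move at their own pace and stop on an object; "force" is the grip in N (left out, the last holds). Time passes only in rows, so rows that repeat a pose let the fingers close, or fill a call up. It gives the time, the measured TCP pose, the force and the opening at its end, in the units of the state.
- get_state(): the state, without advancing time (a new reading comes with each control period).
- read_camera(name): name is "scene" or "top" or "wrist"; returns the picture (384x512x3 uint8, red, green, blue); there is no depth.
- get_calibration(name): a dict with "mtx" (3x3 intrinsics, pixels), "extrinsics" (4x4, takes a point from camera to world coordinates); the wrist camera has in their place "hand_eye" (4x4, takes a point from camera to tool coordinates, whose origin is the TCP and whose axes are the flange's). Camera axes: x right, y up, looking along -z (the intrinsics and any distortion apply to the point x, -y, -z); pixel columns grow to the right and rows downward; lengths in m; the calibration is good to about 2 mm. The wrist camera is an equidistant fisheye: a pixel r from the principal point sees the ray r / f radians off the axis. A picture is of the moment at which its call begins: read the wrist's pose just before it. get_calibration takes no time and is no camera call.
- ticket.sign_off(): hands the job in, once; it reports no verdict.
Trained networks look in the newest picture that a camera, given by its name, has taken for a name from the list of things; names that differ only in an ending like _2 or _b are one class to them, and where a whole thing is asked for, a point or a joint stands for the part that bears it (a point fixed in the world has none). Each returns a list of dicts, best first, with "p" (0 to 1); they miss things now and then, are a little off and sometimes report something else, mostly with a low value. They report only what shows in the picture. A call takes as long as a camera call. They do not tell look-alikes from the thing itself.
- search_frame(camera, query): "centre" ([column, row] in pixels, amid what is visible of it).
- cut_out(camera, query): "pixels" (384x512 bool, what is visible of it) and "centre" ([column, row] in pixels, amid what is visible of it).
- pinpoint(camera, query): "centre" ([column, row] in pixels: a listed point, or the origin of a listed thing).
The state is a dict: "time": time; "qpos": joint angles; "dq": joint speeds; "joint_efforts": joint torques, N m; "eef_pos": TCP position; "tcp_rot": TCP orientation; "contact_force": force on the tool from outside, world axes, zero at the start; "wrist_torque": the same for the moment, N m; "opening": opening from 0.0 (shut) to 1.0 (fully open).
Only numpy, scipy, OpenCV 4.12 (cv2) and the standard library are available. Lean on these libraries where they do the work, as an engineer would, in place of code of your own. Each camera call takes 0.05 s, during which the arm holds its last target.

## Working session

There is one attempt and no reset: what is moved stays moved. The work goes in short steps, Python scripts to look and compute and a tool call to move; the robot and the scene stay as the last step left them, time stands still between calls to the robot, and variables do not carry over. Pictures are saved under pics/ and viewed, and the job is handed in when it is done.

Besides the shell and the picture viewer there is one more tool, called after "Emit:" as name(argument=value, ...), one argument or row to a line, values as JSON. move_arm: Moves the arm, as the interface text tells. Its arguments: {"type":"object","properties":{"plan":{"type":"array","items":{"type":"array","items":{"type":"array","items":{"type":"number"}}}},"force":{"type":"number"}},"required":["plan"]}

```bash
ls -la; mkdir -p pics; python3 - <<'E'
from plant import *
import cv2,numpy as np
s=get_state(); print({k:np.round(v,3).tolist() for k,v in s.items()})
for n in ("scene","top","wrist"):
    im=read_camera(n); cv2.imwrite(f"pics/{n}0.png",im[:,:,::-1])
    c=get_calibration(n); print(n,{k:np.round(v,4).tolist() for k,v in c.items()})
E
```

```text
total 12
drwxr-xr-x  3 agent agent 4096 Dec  7 06:16 .
drwxr-xr-x 23 root  root  4096 Dec  7 06:16 ..
drwxr-xr-x  2 agent agent 4096 Dec  7 06:16 pics
{'time': 0.0, 'qpos': [-1.345, 0.287, 1.578, -0.0, 1.279, -0.15], 'dq': [-0.0, 0.0, 0.0, 0.001, -0.001, 0.001], 'joint_efforts': [-0.001, -40.599, -29.263, -0.0, 0.006, 0.0], 'eef_pos': [0.248, -0.627, 0.238], 'tcp_rot': [0.982, 0.187, -0.0, -0.001], 'contact_force': [-0.847, 0.533, 0.918], 'wrist_torque': [-0.024, -0.016, 0.032], 'opening': 1.001}
scene {'mtx': [[477.1486, 0.0, 261.3279], [0.0, 477.1486, 190.2279], [0.0, 0.0, 1.0]], 'extrinsics': [[0.8556, -0.3806, 0.3508, 1.1355], [0.5176, 0.6211, -0.5885, -1.0931], [0.0061, 0.6851, 0.7284, 1.5524], [0.0, 0.0, 0.0, 1.0]]}
top {'mtx': [[406.8798, 0.0, 256.1097], [0.0, 406.8798, 188.4634], [0.0, 0.0, 1.0]], 'extrinsics': [[0.044, 0.9758, -0.214, 0.13], [-0.999, 0.0441, -0.0044, 0.0067], [0.0051, 0.214, 0.9768, 1.8149], [0.0, 0.0, 0.0, 1.0]]}
wrist {'mtx': [[297.3186, 0.0, 257.8232], [0.0, 297.3186, 191.6094], [0.0, 0.0, 1.0]], 'hand_eye': [[-0.0005, 0.9451, 0.3266, 0.0847], [1.0, 0.0005, -0.0001, 0.0002], [-0.0003, 0.3266, -0.9451, -0.1348], [0.0, 0.0, 0.0, 1.0]]}
```

View pics/scene0.png

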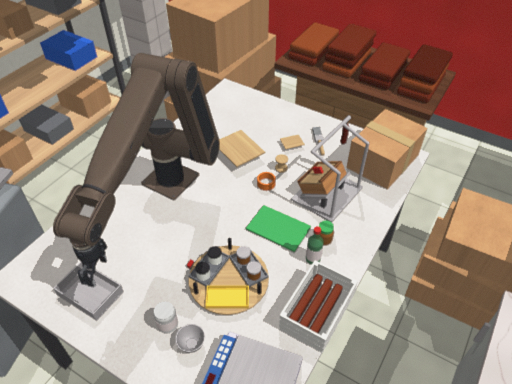

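View pics/top0.png

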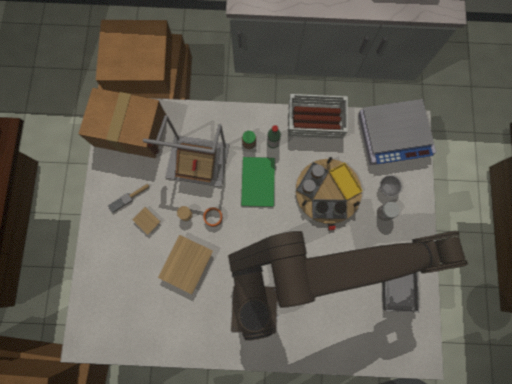

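View pics/wrist0.png

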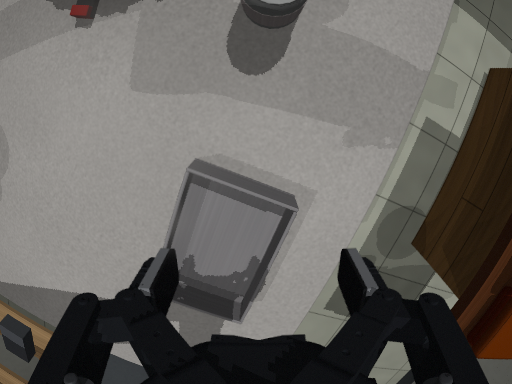

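The top view shows the box on its stand at about (195,165), the board at (258,182), the turntable at (328,192) with its pointer at (332,228), and the yellow tray at (346,182). I'll triangulate them from two views.

```bash
cat > h.py <<'E'
from plant import *
import cv2,numpy as np
from scipy.spatial.transform import Rotation as R
from scipy.optimize import least_squares
def tcpT(s=None):
    s=s or get_state(); T=np.eye(4); T[:3,:3]=R.from_quat(s['tcp_rot']).as_matrix(); T[:3,3]=s['eef_pos']; return T
def camT(n,T=None):
    c=get_calibration(n)
    if n=='wrist': return (tcpT() if T is None else T)@np.array(c['hand_eye']),np.array(c['mtx'])
    return np.array(c['extrinsics']),np.array(c['mtx'])
def ray(n,px,T=None):
    E,K=camT(n,T); u=(px[0]-K[0,2])/K[0,0]; v=(px[1]-K[1,2])/K[1,1]
    if n=='wrist':
        r=np.hypot(u,v); d=np.array([np.sin(r)*u/max(r,1e-9),-np.sin(r)*v/max(r,1e-9),-np.cos(r)])
    else: d=np.array([u,-v,-1.])
    d=E[:3,:3]@d; return E[:3,3],d/np.linalg.norm(d)
def proj(n,P,T=None):
    E,K=camT(n,T); p=(np.linalg.inv(E)@np.append(P,1))[:3]; x,y,z=p[0],-p[1],-p[2]
    if n=='wrist':
        rr=np.hypot(x,y); th=np.arctan2(rr,z); u,v=th*x/max(rr,1e-9),th*y/max(rr,1e-9)
    else: u,v=x/z,y/z
    return np.array([K[0,0]*u+K[0,2],K[1,1]*v+K[1,2]])
def tri(rays):
    A=np.zeros((3,3));b=np.zeros(3)
    for o,d in rays:
        M=np.eye(3)-np.outer(d,d);A+=M;b+=M@o
    p=np.linalg.solve(A,b); return p,max(np.linalg.norm((np.eye(3)-np.outer(d,d))@(p-o)) for o,d in rays)
def plane(n,px,z,T=None):
    o,d=ray(n,px,T); return o+d*(z-o[2])/d[2]
def snap(n,name):
    T=tcpT(); im=read_camera(n); cv2.imwrite(f"pics/{name}.png",im[:,:,::-1]); return T
E
python3 - <<'E'
from h import *
for q in ["stand","box_floor","box_mouth","rail","lid","meat","board","base","front","yellow_tray","peg0","peg1","peg2","jar","sauce","spool","tape","brush","can","bowl"]:
    a=pinpoint("scene",q);b=pinpoint("top",q)
    print(q,[(np.round(x['centre']).tolist(),round(x['p'],2)) for x in a[:3]],[(np.round(x['centre']).tolist(),round(x['p'],2)) for x in b[:3]])
    for x in a[:2]:
        for y in b[:2]:
            p,e=tri([ray('scene',x['centre']),ray('top',y['centre'])])
            if e<.03: print('    ',np.round(p,3),round(e,4))
E
```

```text
stand [([327.0, 189.0], 0.74), ([226.0, 296.0], 0.58)] [([203.0, 163.0], 0.96), ([183.0, 213.0], 0.64)]
     [0.639 0.269 0.044] 0.0147
box_floor [([324.0, 179.0], 0.74)] [([200.0, 156.0], 0.79), ([200.0, 165.0], 0.45)]
     [0.636 0.266 0.112] 0.001
     [0.617 0.276 0.087] 0.0166
box_mouth [([312.0, 185.0], 0.81)] [([211.0, 166.0], 0.75)]
     [0.598 0.216 0.101] 0.0032
rail [([327.0, 137.0], 0.61)] [([188.0, 147.0], 0.7)]
     [0.613 0.285 0.318] 0.0033
lid [([239.0, 147.0], 0.91), ([289.0, 140.0], 0.7), ([318.0, 175.0], 0.6)] [([145.0, 223.0], 0.9), ([190.0, 164.0], 0.85), ([185.0, 262.0], 0.72)]
     [0.344 0.497 0.026] 0.0006
meat [] []
board [([282.0, 229.0], 0.56)] [([259.0, 180.0], 0.61)]
     [0.572 0.008 0.004] 0.0069
base [([226.0, 280.0], 0.73), ([282.0, 228.0], 0.73)] [([324.0, 193.0], 0.79)]
     [ 0.516 -0.301 -0.004] 0.0058
front [([207.0, 272.0], 0.8)] [([331.0, 209.0], 0.82)]
     [ 0.444 -0.324  0.018] 0.002
yellow_tray [([228.0, 296.0], 0.78), ([227.0, 278.0], 0.65), ([205.0, 268.0], 0.3)] [([346.0, 176.0], 0.64), ([214.0, 217.0], 0.34)]
     [ 0.586 -0.386  0.05
[... 695 characters left out ...]
], 0.55)]
     [ 0.748  0.066 -0.005] 0.0038
sauce [([314.0, 260.0], 0.67)] [([258.0, 179.0], 0.61), ([275.0, 143.0], 0.59)]
     [ 0.754 -0.059 -0.   ] 0.0068
spool [([279.0, 168.0], 0.75)] [([185.0, 215.0], 0.54)]
     [0.39  0.326 0.003] 0.0034
tape [([263.0, 183.0], 0.78)] [([212.0, 218.0], 0.43)]
     [0.377 0.202 0.007] 0.0056
brush [([319.0, 144.0], 0.53), ([259.0, 282.0], 0.34)] [([130.0, 197.0], 0.75)]
     [ 0.464  0.584 -0.006] 0.0007
can [([168.0, 324.0], 0.73), ([260.0, 285.0], 0.51)] [([388.0, 212.0], 0.85)]
     [ 0.446 -0.577  0.021] 0.0052
bowl [([190.0, 345.0], 0.82), ([320.0, 143.0], 0.67), ([310.0, 185.0], 0.53)] [([387.0, 185.0], 0.91)]
     [ 0.566 -0.585  0.006] 0.0074
```

```bash
python3 - <<'E'
import cv2,numpy as np
a=cv2.imread('pics/scene0.png')[110:230,260:400];b=cv2.imread('pics/top0.png')[115:215,140:280]
a=cv2.resize(a,None,fx=5,fy=5,interpolation=cv2.INTER_CUBIC);b=cv2.resize(b,None,fx=5,fy=5,interpolation=cv2.INTER_CUBIC)
cv2.imwrite('pics/za.png',a);cv2.imwrite('pics/zb.png',b)
E
```

```text
(no output)
```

View pics/za.png

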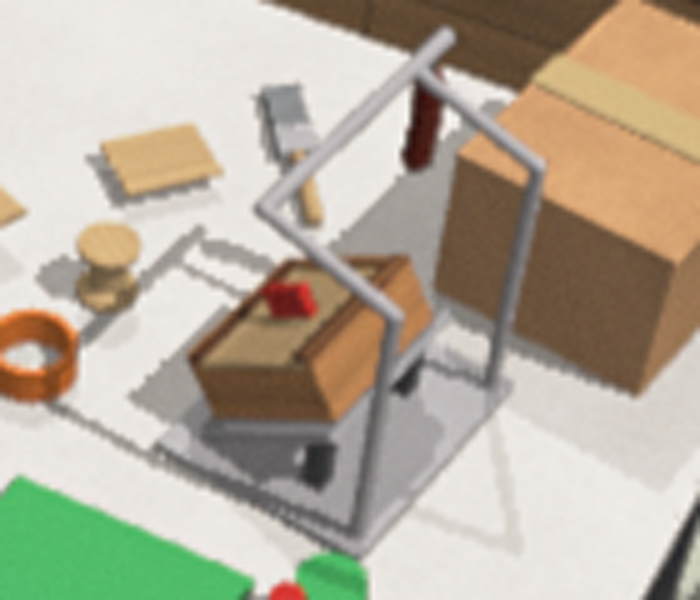

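View pics/zb.png

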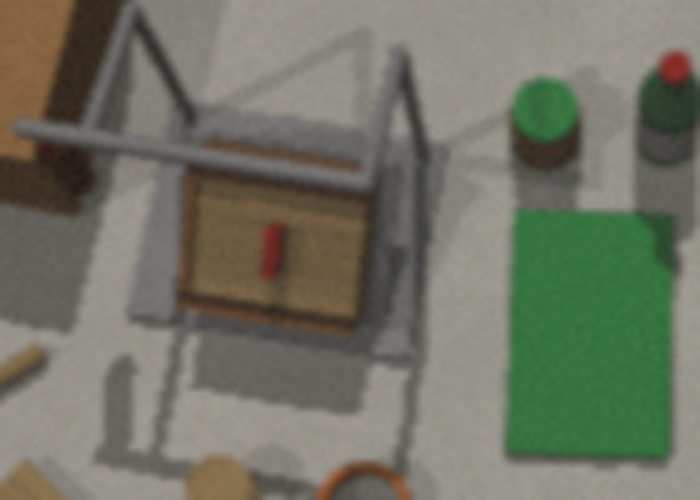

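```bash
cat >> h.py <<'E'
U=np.array([.848,0,.530]);N=np.array([-.530,0,.848]);Y=np.array([0,1.,0])
def S(u,y,n): return np.array([0,0,.064])+u/1e3*U+y/1e3*Y+n/1e3*N
def world(p,pose): # pose x,y,yaw
    c,s=np.cos(pose[2]),np.sin(pose[2]); return np.array([pose[0]+c*p[0]-s*p[1],pose[1]+s*p[0]+c*p[1],p[2]])
def fit(obs,x0):
    f=lambda x: np.concatenate([(proj(n,world(p,x),T)-px)/(1 if n!='wrist' else 1) for n,p,px,T in obs])
    r=least_squares(f,x0,loss='soft_l1'); return r.x,f(r.x).reshape(-1,2)
E
python3 - <<'E'
from h import *
sc=lambda x,y:np.array([260+x/5,110+y/5]); tp=lambda x,y:np.array([140+x/5,115+y/5])
o=[('top',np.array([-.02,.170,.31]),tp(18,126)),('top',S(-69,78,66),tp(181,305)),('top',S(-69,-78,66),tp(354,328)),('top',S(0,0,88),tp(274,230)),('scene',np.array([-.02,-.1,.31]),sc(262,206)),('scene',np.array([-.02,.17,.31]),sc(450,36)),
('scene',S(-69,-78,66),sc(190,358)),('scene',S(69,78,66),sc(407,257)),('scene',S(0,0,88),sc(290,298))]
o=[(*a,None) for a in o]
x,r=fit(o,[.63,.27,-.1]); print(x,np.degrees(x[2])); print(np.round(r,1))
np.save('stand.npy',x)
E
```

```text
[ 0.63693862  0.28338834 -0.09904447] -5.6748303011716414
[[ 1.  -0.5]
 [-0.8 -0.5]
 [-0.2 -0.1]
 [-1.8  3.3]
 [ 1.3  1.7]
 [-1.4  0.9]
 [-0.5  0.7]
 [ 0.3 -0.1]
 [-0.4 -2. ]]
```

```bash
cat >> h.py <<'E'
def plan(Tt,n=5,T=None,verbose=True):
    """print final delta in tool frame"""
    T=tcpT() if T is None else T
    D=np.linalg.inv(T)@Tt; rv=np.degrees(R.from_matrix(D[:3,:3]).as_rotvec()); t=D[:3,3]
    print('delta deg',np.round(rv,1),'m',np.round(t,4),'| rows needed',round(max(np.linalg.norm(rv)/10.7,np.linalg.norm(t)/.0625),1))
    return rv,t
def mk(z,x,p):
    z=np.array(z,float);z/=np.linalg.norm(z);x=np.array(x,float);x-=z*(x@z);x/=np.linalg.norm(x)
    T=np.eye(4);T[:3,:3]=np.c_[x,np.cross(z,x),z];T[:3,3]=p;return T
def rot(yaw): return R.from_euler('z',yaw).as_matrix()
def down(yawdeg,p): a=np.radians(yawdeg); return mk([0,0,-1],[np.cos(a),np.sin(a),0],p)
def slope(pose,u,y,n,xax='-u'):
    Rz=rot(pose[2]); ax={'-u':-U,'+u':U,'+y':Y,'-y':-Y}[xax]
    return mk(Rz@-N,Rz@ax,world(S(u,y,n),pose))
E
python3 - <<'E'
from h import *
plan(down(72,[.42,-.42,.38]))
plan(down(123,[.47,-.12,.42]),T=down(72,[.42,-.42,.38]))
plan(down(174,[.45,.2,.42]),T=down(123,[.47,-.12,.42]))
E
```

```text
delta deg [  0.    0.  -50.5] m [ 0.2365 -0.1301 -0.1407] | rows needed 4.9
delta deg [  0.   0. -51.] m [ 0.3008 -0.0452 -0.04  ] | rows needed 4.9
delta deg [  0.   0. -51.] m [0.2793 0.1575 0.    ] | rows needed 5.1
```

Emit:
move_arm(
  plan=[
    [[0, 0, -10, 0.047, -0.026, -0.028, 0.085], [0, 0, -20, 0.095, -0.052, -0.056, 0.085], [0, 0, -30, 0.142, -0.078, -0.084, 0.085], [0, 0, -40, 0.189, -0.104, -0.113, 0.085], [0, 0, -50, 0.236, -0.13, -0.141, 0.085]],
  ],
)

```text
time: 2.78
eef_pos: [0.4205, -0.4188, 0.3815]
tcp_rot: [0.81, 0.587, 0.0, 0.0]
contact_force: [0.7, -0.2, 1.0]
opening: 0.997
```

Emit:
move_arm(
  plan=[
    [[0, 0, -10, 0.06, -0.009, -0.008, 0.085], [0, 0, -20, 0.12, -0.018, -0.016, 0.085], [0, 0, -30, 0.18, -0.027, -0.024, 0.085], [0, 0, -40, 0.24, -0.036, -0.032, 0.085], [0, 0, -50, 0.3, -0.045, -0.04, 0.085]],
  ],
)

```text
time: 3.4
eef_pos: [0.471, -0.1178, 0.422]
tcp_rot: [0.484, 0.875, -0.0, 0.001]
contact_force: [0.9, 0.4, -0.6]
opening: 0.995
```

```bash
python3 - <<'E'
from h import *
T=snap('wrist','w1'); np.save('w1.npy',T); snap('top','t1')
x=np.load('stand.npy'); G=slope(x,0,0,190,'-u'); print(np.round(G,3))
plan(G)
M=down(165,[.46,.15,.42]); plan(M); plan(G,T=M)
E
```

```text
[[-0.844  0.099  0.527  0.537]
 [ 0.084  0.995 -0.052  0.293]
 [-0.53   0.    -0.848  0.225]
 [ 0.     0.     0.     1.   ]]
delta deg [-14.4 -29.5 -50.6] m [0.3106 0.2729 0.1985] | rows needed 7.3
delta deg [  0.1   0.2 -42.6] m [0.2301 0.132  0.0034] | rows needed 4.2
delta deg [ -2.6 -31.9  -9.1] m [-0.037   0.1583  0.1949] | rows needed 4.1
```

View pics/w1.png

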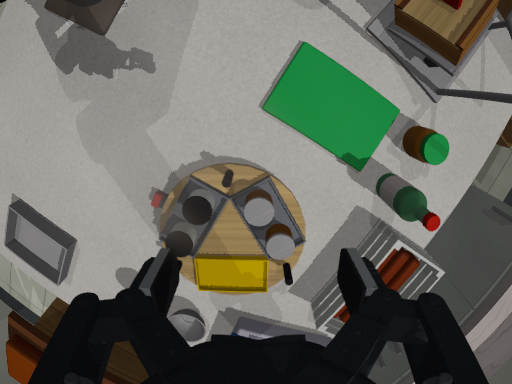

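View pics/t1.png

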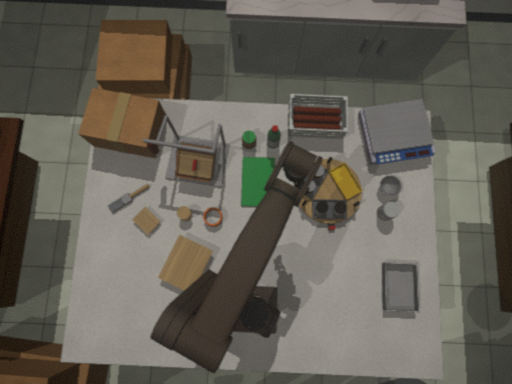

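Wrist view: the board's corners are at about (304,42), (400,108), (362,171) and (264,104). The turntable is centred near (233,230), the tray at (231,272), the pointer at (159,199), with pegs at (228,177) and (288,272).

```bash
python3 - <<'E'
from h import *
im=cv2.imread('pics/w1.png')
g=((im[:,:,1].astype(int)-im[:,:,0]>40)&(im[:,:,1].astype(int)-im[:,:,2]>60)).astype(np.uint8)
def big(m):
    n,l,s,c=cv2.connectedComponentsWithStats(m); i=1+np.argmax(s[1:,4]); return (l==i).astype(np.uint8)
def quad(m):
    c=max(cv2.findContours(m,cv2.RETR_EXTERNAL,cv2.CHAIN_APPROX_NONE)[0],key=cv2.contourArea); return cv2.boxPoints(cv2.minAreaRect(c)),cv2.approxPolyDP(c,6,True)[:,0]
T=np.load('w1.npy')
q,a=quad(big(g)); print('board px',a.tolist())
P=np.array([plane('wrist',p,.014,T) for p in a]);print(np.round(P,3))
yl=((im[:,:,2]>140)&(im[:,:,0]<80)&(im[:,:,1]>110)).astype(np.uint8)
q,a=quad(big(yl)); print('yellow px',a.tolist())
P=np.array([plane('wrist',p,.045,T) for p in a]);print(np.round(P,3),P.mean(0))
for p in [(228,171),(288,264),(228,186),(287,284)]: print(p,np.round(plane('wrist',p,.092,T),3),np.round(plane('wrist',p,.03,T),3))
print('pointer',np.round(plane('wrist',(159,198),.022,T),3))
x=np.load('stand.npy')
for p in [S(-69,-78,66),S(-69,78,66),S(0,0,88)]: print(proj('wrist',world(p,x),T))
z=im[:,130:330][150:310]; cv2.imwrite('pics/zw.png',cv2.resize(z,None,fx=4,fy=4)[:600])
for q in ['base','turntable','peg0','front','yellow_tray']:
    r=pinpoint('wrist',q); print(q,[(np.round(i['centre'],1).tolist(),round(i['p'],2)) for i in r])
E
```

```text
board px [[304, 42], [263, 108], [360, 170], [399, 110]]
[[ 0.446  0.078  0.014]
 [ 0.45  -0.066  0.014]
 [ 0.673 -0.061  0.014]
 [ 0.67   0.083  0.014]]
yellow px [[195, 259], [199, 290], [210, 290], [198, 289], [196, 259], [201, 285], [262, 286], [266, 261], [265, 292], [213, 291], [267, 291], [267, 260]]
[[ 0.49  -0.389  0.045]
 [ 0.533 -0.457  0.045]
 [ 0.554 -0.443  0.045]
 [ 0.53  -0.456  0.045]
 [ 0.492 -0.388  0.045]
 [ 0.531 -0.442  0.045]
 [ 0.642 -0.372  0.045]
 [ 0.614 -0.314  0.045]
 [ 0.656 -0.383  0.045]
 [ 0.56  -0.442  0.045]
 [ 0.658 -0.378  0.045]
 [ 0.615 -0.311  0.045]] [ 0.57298683 -0.39786729  0.045     ]
(228, 171) [ 0.453 -0.179  0.092] [ 0.456 -0.196  0.03 ]
(288, 264) [ 0.636 -0.273  0.092] [ 0.663 -0.304  0.03 ]
(228, 186) [ 0.466 -0.201  0.092] [ 0.471 -0.221  0.03 ]
(287, 284) [ 0.661 -0.313  0.092] [ 0.692 -0.348  0.03 ]
pointer [ 0.366 -0.32   0.022]
[396.17865524   6.91774637]
[437.04680816 -41.49430226]
[453.43090113  -7.52255762]
base [([230.7, 230.9], 0.8)]Traceback (most recent call last):
  File "<stdin>", line 20, in <module>
ValueError: it knows: base, board, bowl, box_floor, box_mouth, brush, can, front, jar, lid, meat, peg, rail, sauce, spool, stand, tape, yellow_tray
```

View pics/zw.png

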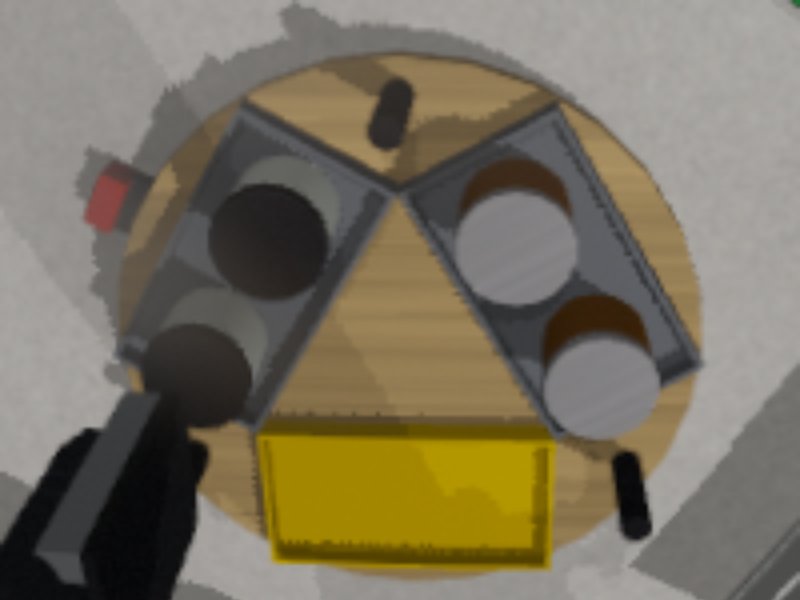

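```bash
python3 - <<'E'
from h import *
T=np.load('w1.npy'); c=lambda x,y:np.array([130+x/4,150+y/4])
# tray frame: yaw th such that -x outward
pol=lambda r,a,z: np.array([-r*np.cos(np.radians(a)),-r*np.sin(np.radians(a)),z])
o=[('wrist',pol(.132,180,.092),c(386,131),T),('wrist',pol(.132,60,.092),c(637,527),T),('wrist',pol(.132,180,.03),c(397,90),T),('wrist',pol(.132,60,.03),c(627,462),T)]
for x,y,p in [(-.047,-.076,(258,432)),(-.047,.076,(552,438)),(-.128,.076,(550,567)),(-.128,-.076,(275,562))]: o.append(('wrist',np.array([x,y,.045]),c(*p),T))
best=None
x,r=fit(o,[.52,-.31,np.radians(130)]);print(x,np.degrees(x[2]),'\n',np.round(r,1))
# top pegs
for p,a in [((330,157),60),((306,201),180),((359,203),-60)]: print(proj('top',world(pol(.132,a,.092),x)),p)
P=plane('wrist',c(110,198),.022,T); print('pointer',P, 'angle',np.degrees(np.arctan2(*(P[:2]-x[:2])[::-1])),np.linalg.norm(P[:2]-x[:2]))
np.save('tt.npy',x)
E
```

```text
[ 0.52974465 -0.30990077  2.12686544] 121.86041323960193 
 [[ -0.5   0.1]
 [  0.3  -0.1]
 [  0.1   0.2]
 [  0.1  -1.2]
 [ 74.6   2.6]
 [-73.2  -0.1]
 [-69.   -1.5]
 [ 69.4   1.3]]
[330.11921747 157.58136956] (330, 157)
[304.8529037  201.39658089] (306, 201)
[357.8910793  202.05109845] (359, 203)
pointer [ 0.36458381 -0.32419787  0.022     ] angle -175.05254145147472 0.16577849381932364
```

Emit:
move_arm(
  plan=[
    [[0, 0, -9, 0.046, 0.026, 0, 0.085], [0, 0, -18, 0.092, 0.052, 0, 0.085], [0, 0, -27, 0.138, 0.079, 0, 0.085], [0, 0, -36, 0.184, 0.106, 0, 0.085], [0, 0, -43, 0.23, 0.132, 0.003, 0.085]],
  ],
)

```text
time: 4.18
eef_pos: [0.4613, 0.148, 0.4191]
tcp_rot: [0.129, 0.992, -0.001, 0.002]
contact_force: [-0.0, -0.6, 0.1]
opening: 0.995
```

```bash
python3 - <<'E'
from h import *
T=np.load('w1.npy'); c=lambda x,y:np.array([130+x/4,150+y/4])
pol=lambda r,a,z: np.array([-r*np.cos(np.radians(a)),-r*np.sin(np.radians(a)),z])
o=[('wrist',pol(.132,180,.092),c(386,131),T),('wrist',pol(.132,60,.092),c(637,527),T),('wrist',pol(.132,180,.03),c(397,90),T),('wrist',pol(.132,60,.03),c(627,462),T)]
for x,y,p in [(-.044,.076,(258,432)),(-.044,-.076,(552,438)),(-.128,-.076,(550,567)),(-.128,.076,(275,562))]: o.append(('wrist',np.array([x,y,.045]),c(*p),T))
x,r=fit(o,[.52,-.31,np.radians(120)]);print(x,np.degrees(x[2]),'\n',np.round(r,1))
P=plane('wrist',c(110,198),.022,T); print('pointer angle',np.degrees(np.arctan2(*(P[:2]-x[:2])[::-1])),np.linalg.norm(P[:2]-x[:2]))
np.save('tt.npy',x)
s=np.load('stand.npy'); plan(slope(s,0,0,190,'-u'))
E
```

```text
[ 0.52928504 -0.31039084  2.12234463] 121.60138991543093 
 [[-0.3  0.1]
 [-0.   0.2]
 [ 0.3  0.3]
 [-0.2 -1. ]
 [-0.1  0. ]
 [ 0.9  0.1]
 [ 0.3  0.2]
 [-0.7 -0.3]]
pointer angle -175.13434317296807 0.165554685316023
delta deg [ -2.6 -31.7  -8.9] m [-0.035   0.1601  0.1939] | rows needed 4.1
```

Emit:
move_arm(
  plan=[
    [[-0.5, -6.4, -1.8, -0.007, 0.032, 0.039, 0.085], [-1, -12.7, -3.6, -0.014, 0.064, 0.078, 0.085], [-1.6, -19, -5.4, -0.021, 0.096, 0.116, 0.085], [-2.1, -25.4, -7.1, -0.028, 0.128, 0.155, 0.085], [-2.6, -31.7, -8.9, -0.035, 0.16, 0.194, 0.085]],
  ],
)

```text
time: 4.8
eef_pos: [0.5379, 0.293, 0.2241]
tcp_rot: [0.048, 0.96, -0.014, 0.277]
contact_force: [1.2, -0.2, -0.1]
opening: 0.995
```

```bash
python3 - <<'E'
from h import *
T=snap('wrist','w2'); np.save('w2.npy',T); print(np.round(T,3))
s=np.load('stand.npy')
for p in [S(-69,-78,66),S(-69,78,66),S(69,-78,66),S(69,78,66),S(0,0,88),S(-22,0,88),S(22,0,88),S(-69,-78,0)]: print(np.round(proj('wrist',world(p,s),T)))
r=pinpoint('wrist','lid');print(r)
E
```

```text
[[-0.842  0.099  0.531  0.538]
 [ 0.084  0.995 -0.053  0.293]
 [-0.533 -0.    -0.846  0.224]
 [ 0.     0.     0.     1.   ]]
[170. 111.]
[347. 111.]
[182. 250.]
[335. 250.]
[258. 194.]
[258. 168.]
[258. 217.]
[187. 107.]
[{'centre': [258.5, 175.8], 'p': 0.86}]
```

View pics/w2.png

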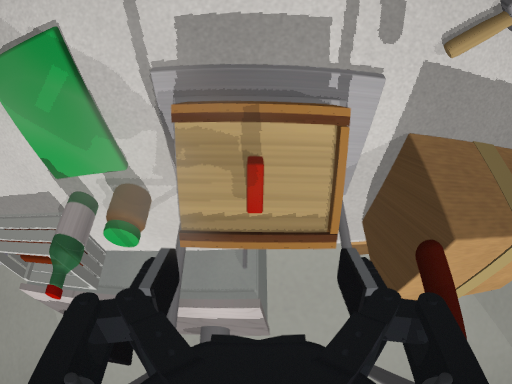

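```bash
python3 - <<'E'
import cv2
a=cv2.imread('pics/w2.png')[90:260,160:360]; cv2.imwrite('pics/zw2.png',cv2.resize(a,None,fx=3.5,fy=3.5,interpolation=cv2.INTER_CUBIC))
E
```

```text
(no output)
```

View pics/zw2.png

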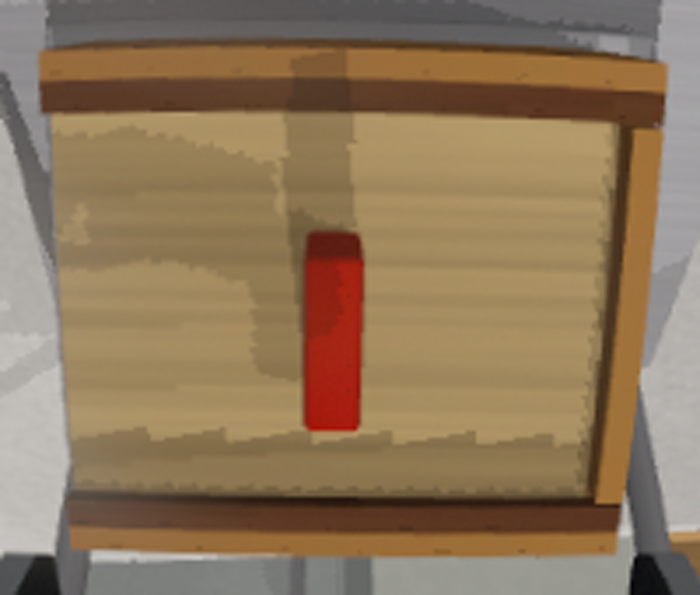

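```bash
python3 - <<'E'
from h import *
T=np.load('w2.npy'); c=lambda x,y:np.array([160+(x+.5)/3.5-.5,90+(y+.5)/3.5-.5])
pts=[(S(-69,-78,66),c(40,51)),(S(-69,78,66),c(666,64)),(S(69,-78,66),c(70,549)),(S(69,78,66),c(615,553))]
hp=[(S(-22,0,88),c(332,260)),(S(22,0,88),c(332,430))]
def f(x,P): return np.concatenate([proj('wrist',world(p,x)+[0,0,x[3]],T)-q for p,q in P])
s=np.load('stand.npy')
for P in (pts,pts+hp):
  r=least_squares(f,[*s,0],args=(P,)); print(np.round(r.x,4),np.degrees(r.x[2]),np.round(f(r.x,P).reshape(-1,2),1).tolist())
  r=least_squares(lambda x:f([*x,0],P),s); print(np.round(r.x,4),np.degrees(r.x[2]),np.round(f([*r.x,0],P).reshape(-1,2),1).tolist())
np.save('stand2.npy',r.x)
xs=r.x
sc=lambda x,y:np.array([260+x/5,110+y/5]); tp=lambda x,y:np.array([140+x/5,115+y/5])
print('handle from pixels, top/scene check', proj('top',world(S(0,0,88),xs)),tp(274,230),proj('scene',world(S(0,0,88),xs)),sc(290,298))
for n,p,q in [('top',np.array([-.02,.170,.31]),tp(18,126)),('top',S(-69,78,66),tp(181,305)),('top',S(-69,-78,66),tp(354,328)),('scene',S(-69,-78,66),sc(190,358)),('scene',S(69,78,66),sc(407,257))]: print(proj(n,world(p,xs))-q)
E
```

```text
[ 6.318e-01  2.841e-01 -1.222e-01 -5.000e-04] -7.001814157856113 [[-0.3, 0.0], [0.2, -0.1], [0.4, -0.3], [-0.3, 0.3]]
[ 0.6314  0.2842 -0.1222] -7.0033947325428665 [[-0.5, -0.0], [0.4, -0.1], [0.3, -0.0], [-0.2, 0.6]]
[ 0.6319  0.2825 -0.1167 -0.0008] -6.685563621588538 [[-2.4, 0.6], [-2.2, -0.6], [-0.8, -0.3], [-1.7, 0.0], [3.5, -0.8], [2.7, 1.0]]
[ 0.6311  0.2826 -0.1167] -6.685617996558903 [[-2.8, 0.4], [-1.8, -0.8], [-1.1, 0.1], [-1.5, 0.4], [3.5, -0.7], [2.7, 1.3]]
handle from pixels, top/scene check [192.91934625 165.62700333] [194.8 161. ] [316.39862369 167.08109721] [318.  169.6]
[1.13660403 0.19713822]
[-0.99323975  0.42685379]
[-0.55647367  1.41694565]
[-1.86670535 -0.05494405]
[-0.77506971 -0.2544538 ]
```

```bash
python3 - <<'E'
from h import *
T=np.load('w2.npy'); c=lambda x,y:np.array([160+(x+.5)/3.5-.5,90+(y+.5)/3.5-.5])
s=np.array([.6317,.2841,-.1222]); np.save('stand.npy',s)
P=[(-22,c(332,259)),(22,c(332,430))]
r=least_squares(lambda x:np.concatenate([proj('wrist',world(S(u+x[0],x[1],88),s),T)-q for u,q in P]),[0,0]);print(r.x,r.fun)
u,y=r.x
plan(slope(s,u,y,130,'-u')); plan(slope(s,u,y,72,'-u'))
E
```

```text
[-0.55114979 -4.4020969 ] [ 0.40281754 -0.78880811 -0.42622509  0.88563129]
delta deg [ 0.3 -0.7  1.4] m [-0.0029 -0.0009  0.0512] | rows needed 0.8
delta deg [ 0.3 -0.7  1.4] m [-0.0036 -0.0013  0.1092] | rows needed 1.7
```

Emit:
move_arm(
  plan=[
    [[0.3, -0.7, 1.4, -0.001, 0, 0.03, 0.06], [0.3, -0.7, 1.4, -0.003, -0.001, 0.06, 0.06], [0.3, -0.7, 1.4, -0.0035, -0.001, 0.09, 0.06], [0.3, -0.7, 1.4, -0.0036, -0.0013, 0.109, 0.06], [0.3, -0.7, 1.4, -0.0036, -0.0013, 0.109, 0.06]],
  ],
)

```text
time: 5.52
eef_pos: [0.5938, 0.2823, 0.1245]
tcp_rot: [0.06, 0.959, -0.018, 0.275]
contact_force: [-0.9, 1.3, -0.3]
opening: 0.702
```

```bash
python3 - <<'E'
from h import *
T=snap('wrist','w3'); s=np.load('stand.npy'); plan(slope(s,-.5,-4.4,72,'-u'),T=T); print(get_state()['contact_force'])
E
```

```text
delta deg [-0.1 -0.  -0.1] m [ 0.0009  0.002  -0.0009] | rows needed 0.0
[-0.64671134  0.28208752 -0.03207769]
```

View pics/w3.png

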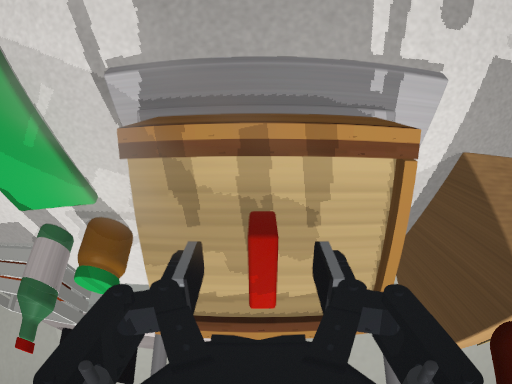

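The handle (263,258) stands between the pads (200 and 318), so I'm gripping.

Emit:
move_arm(
  plan=[
    [[0, 0, 0, 0.001, 0.0015, 0, 0.03], [0, 0, 0, 0.001, 0.0015, 0, 0.0], [0, 0, 0, 0.001, 0.0015, 0, 0.0], [0, 0, 0, 0.001, 0.0015, 0, 0.0], [0, 0, 0, 0.001, 0.0015, 0, 0.0]],
  ],
  force=60,
)

```text
time: 6.2
eef_pos: [0.5933, 0.2849, 0.1264]
tcp_rot: [0.06, 0.959, -0.017, 0.276]
contact_force: [-5.9, -1.5, 7.2]
opening: 0.146
```

```bash
python3 - <<'E'
from h import *
T=snap('wrist','w4'); s=np.load('stand.npy'); print(np.round(T[:3,3],4)); st=get_state(); print(st['opening'],st['contact_force'])
# slide direction in tool axes
d=rot(s[2])@-Y; print('slide tool axes',np.round(T[:3,:3].T@d,4))
E
```

```text
[0.5933 0.2849 0.1264]
0.15052207832048448 [-5.06990631 -1.6541558   6.05681889]
slide tool axes [-2.2e-03 -1.0e+00  8.0e-04]
```

View pics/w4.png

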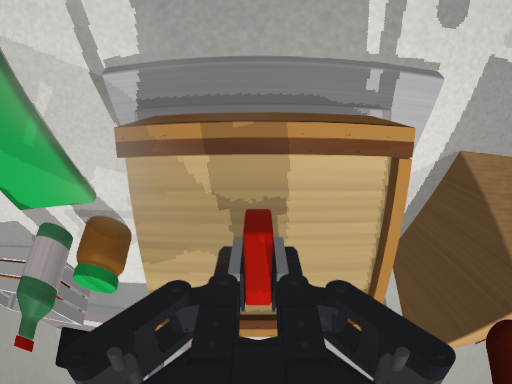

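Gripped at 13 mm, with the tips pressing the lid by about 8 N. I'll ease up slightly and slide along tool -y.

Emit:
move_arm(
  plan=[
    [[0, 0, 0, 0, 0, -0.001, 0.0], [0, 0, 0, 0, -0.01, -0.0015, 0.0], [0, 0, 0, 0, -0.03, -0.0015, 0.0], [0, 0, 0, 0, -0.05, -0.0015, 0.0], [0, 0, 0, 0, -0.07, -0.0015, 0.0]],
  ],
)

```text
time: 6.88
eef_pos: [0.5828, 0.2141, 0.1265]
tcp_rot: [0.06, 0.959, -0.017, 0.275]
contact_force: [-0.8, -0.1, -2.8]
opening: 0.152
```

```bash
python3 - <<'E'
from h import *
T=snap('wrist','w5'); st=get_state(); print(st['opening'],st['contact_force'],st['wrist_torque'],st['eef_pos'])
s=np.load('stand.npy'); plan(slope(s,-.5,-75,72,'-u'),T=T)
E
```

```text
0.15080787178005794 [-0.04901053  0.04640867 -3.79671667] [ 0.02003152  0.44900078 -0.04490379] [0.58226516 0.21223176 0.12592831]
delta deg [-0.1 -0.  -0.1] m [-0.0003  0.0004  0.0021] | rows needed 0.0
```

View pics/w5.png

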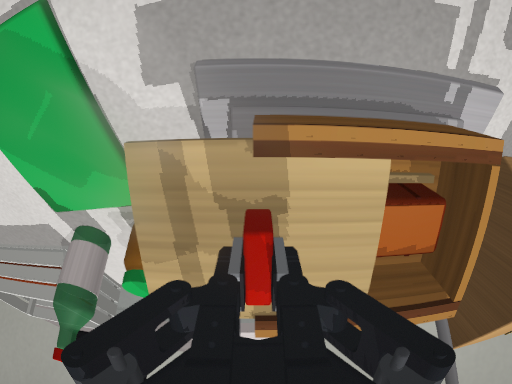

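Emit:
move_arm(
  plan=[
    [[0, 0, 0, 0, -0.022, 0, 0.0], [0, 0, 0, 0, -0.044, 0, 0.0], [0, 0, 0, 0, -0.066, 0, 0.0], [0, 0, 0, 0, -0.088, 0, 0.0], [0, 0, 0, 0, -0.105, 0, 0.0]],
  ],
)

```text
time: 7.55
eef_pos: [0.568, 0.1069, 0.1253]
tcp_rot: [0.061, 0.96, -0.019, 0.273]
contact_force: [0.3, -0.5, -2.3]
opening: 0.148
```

```bash
python3 - <<'E'
from h import *
T=snap('wrist','w6'); st=get_state(); print(st['opening'],st['contact_force'],st['wrist_torque'],st['eef_pos'])
s=np.load('stand.npy'); Ti=np.linalg.inv(slope(s,0,0,0,'+y')); print('in stand slope axes (y,-u?,-n):',np.round(Ti@T[:,3],4))
M=slope(s,-0.5,-195,120,'-u'); plan(M,T=T)
B=down(174,[.560,.0085,.20]); plan(B,T=T)
E
```

```text
0.15046326235170845 [-0.16483763 -0.6267113  -2.67043769] [0.0657073  0.50521922 0.00571531] [0.56771006 0.10573375 0.12498779]
in stand slope axes (y,-u?,-n): [-0.1836 -0.0028 -0.074   1.    ]
delta deg [-0.3 -0.2 -0.2] m [-0.0022 -0.0116 -0.0459] | rows needed 0.8
delta deg [-0.5 31.8 -1.2] m [-0.0431 -0.0989 -0.0609] | rows needed 3.0
```

View pics/w6.png

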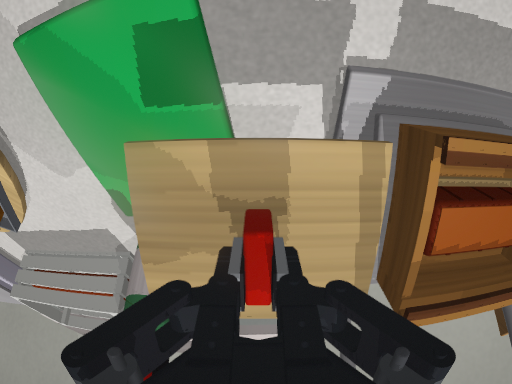

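```bash
python3 - <<'E'
from h import *
plan(down(181,[.560,.0085,.14]))
E
```

```text
delta deg [-2.5 31.7 -8.1] m [-0.0118 -0.0975 -0.0099] | rows needed 3.1
```

Emit:
move_arm(
  plan=[
    [[0, 4, 0, -0.001, -0.02, -0.012, 0.0], [-0.5, 11, -2, -0.003, -0.04, -0.02, 0.0], [-1, 18, -4, -0.006, -0.06, -0.016, 0.0], [-2, 25, -6, -0.009, -0.08, -0.013, 0.0], [-2.5, 31.7, -8.1, -0.012, -0.0975, -0.01, 0.0]],
  ],
)

```text
time: 8.22
eef_pos: [0.5602, 0.0074, 0.1402]
tcp_rot: [-0.009, 1.0, -0.0, -0.002]
contact_force: [-0.0, -0.0, -3.5]
opening: 0.15
```

```bash
python3 - <<'E'
from h import *
T=snap('wrist','w7'); snap('scene','s7'); st=get_state(); print(st['opening'],st['contact_force'],st['wrist_torque'],st['eef_pos'])
plan(down(181,[.560,.0085,.14])); plan(down(181,[.560,.0085,.036]))
E
```

```text
0.1499709495518182 [ 0.57476517 -0.10205898 -2.2320648 ] [-0.06681875 -0.02993183  0.00620022] [0.56204584 0.00646356 0.14015617]
delta deg [-0.1  0.  -0.1] m [0.002  0.0021 0.0002] | rows needed 0.0
delta deg [-0.1  0.  -0.1] m [0.002  0.0023 0.1042] | rows needed 1.7
```

View pics/w7.png

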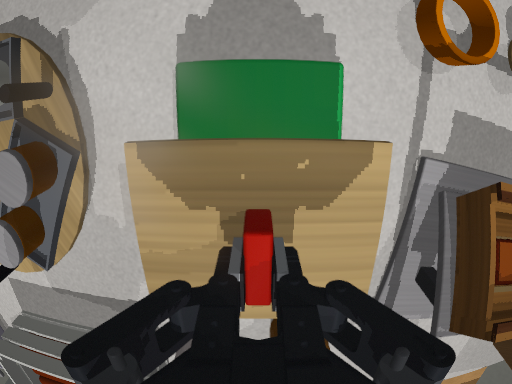

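View pics/s7.png

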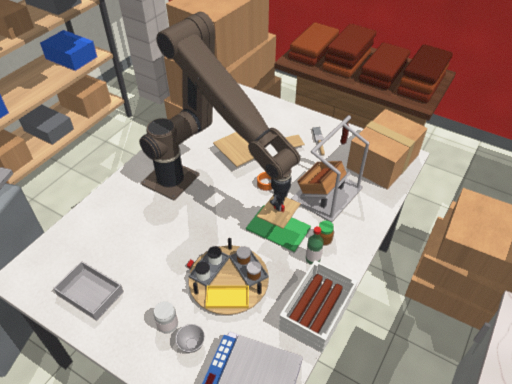

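Emit:
move_arm(
  plan=[
    [[0, 0, 0, 0.002, 0.002, 0.03, 0.0], [0, 0, 0, 0.002, 0.002, 0.06, 0.0], [0, 0, 0, 0.002, 0.002, 0.085, 0.0], [0, 0, 0, 0.002, 0.002, 0.096, 0.0], [0, 0, 0, 0.002, 0.002, 0.098, 0.0]],
  ],
)

```text
time: 8.95
eef_pos: [0.5594, 0.0088, 0.0415]
tcp_rot: [-0.008, 1.0, -0.001, -0.0]
contact_force: [0.1, 0.4, -2.2]
opening: 0.149
```

Emit:
move_arm(
  plan=[
    [[0, 0, 0, 0, 0, 0.001, 0.0], [0, 0, 0, 0, 0, 0.002, 0.0], [0, 0, 0, 0, 0, 0.003, 0.0], [0, 0, 0, 0, 0, 0.004, 0.0], [0, 0, 0, 0, 0, 0.005, 0.0]],
  ],
)

```text
time: 9.57
eef_pos: [0.5595, 0.0087, 0.0366]
tcp_rot: [-0.008, 1.0, -0.001, -0.0]
contact_force: [-0.8, 0.4, -2.3]
opening: 0.145
```

Emit:
move_arm(
  plan=[
    [[0, 0, 0, 0, 0, 0.001, 0.0], [0, 0, 0, 0, 0, 0.002, 0.0], [0, 0, 0, 0, 0, 0.003, 0.0], [0, 0, 0, 0, 0, 0.003, 0.0], [0, 0, 0, 0, 0, 0.003, 0.0]],
  ],
)

```text
time: 10.2
eef_pos: [0.5595, 0.0086, 0.0346]
tcp_rot: [-0.008, 1.0, -0.001, -0.001]
contact_force: [-5.6, 0.9, 5.0]
opening: 0.147
```

Contact was felt (-2 → +5 N), so I'm releasing and then lifting.

Emit:
move_arm(
  plan=[
    [[0, 0, 0, 0, 0, 0, 0.03], [0, 0, 0, 0, 0, 0, 0.04], [0, 0, 0, 0, 0, 0, 0.04], [0, 0, 0, 0, 0, -0.02, 0.04], [0, 0, 0, 0, 0, -0.06, 0.04]],
  ],
  force=40,
)

```text
time: 10.82
eef_pos: [0.5583, 0.0089, 0.0945]
tcp_rot: [-0.008, 1.0, -0.001, -0.002]
contact_force: [0.1, 0.4, -0.9]
opening: 0.471
```

Emit:
move_arm(
  plan=[
    [[0, 0, 0, 0, 0, -0.05, 0.0], [0, 0, 0, 0, 0, -0.1, 0.0], [0, 0, 0, 0, 0, -0.15, 0.0], [0, 0, 0, 0, 0, -0.2, 0.0], [0, 0, 0, 0, 0, -0.22, 0.0]],
  ],
)

```text
time: 11.45
eef_pos: [0.5604, 0.0091, 0.32]
tcp_rot: [-0.008, 1.0, -0.001, 0.002]
contact_force: [-0.1, -1.1, -1.0]
opening: -0.001
```

```bash
python3 - <<'E'
from h import *
T=snap('wrist','w8'); snap('top','t8'); np.save('w8.npy',T); print(np.round(T[:3,3],3))
E
```

```text
[0.56  0.009 0.32 ]
```

View pics/w8.png

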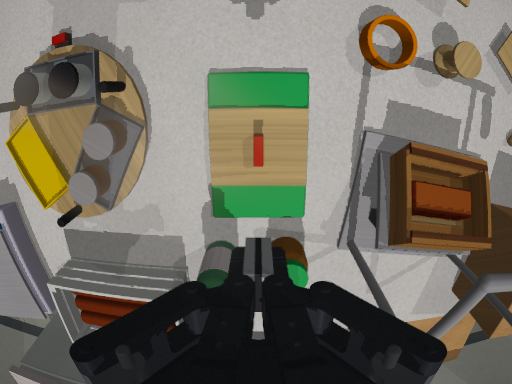

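View pics/t8.png

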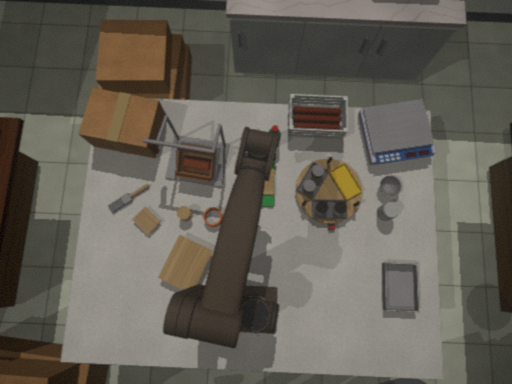

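The lid lies centred on the board ((258,150), board spanning 210–307). Next is the turntable: I'll check the peg predictions in this view.

```bash
python3 - <<'E'
from h import *
T=np.load('w8.npy'); x=np.load('tt.npy')
pol=lambda r,a,z: np.array([-r*np.cos(np.radians(a)),-r*np.sin(np.radians(a)),z])
for a in (60,180,-60): print(a,[np.round(proj('wrist',world(pol(.132,a,z),x),T)) for z in (.092,.03)], np.round(world(pol(.132,a,.092),x),3))
p=world(pol(.132,180,0),x); p[2]=.2
plan(down(121.6,p))
E
```

```text
60 [array([ 60., 223.]), array([ 79., 209.])] [ 0.661 -0.307  0.092]
180 [array([102.,  87.]), array([121.,  86.])] [ 0.46  -0.198  0.092]
-60 [array([ -6., 109.]), array([ 17., 105.])] [ 0.467 -0.427  0.092]
delta deg [-0.1  0.1 59.3] m [ 0.1035 -0.2052  0.1182] | rows needed 5.5
```

Emit:
move_arm(
  plan=[
    [[0, 0, 10, 0.02, -0.04, 0.015, 0.034], [0, 0, 20, 0.04, -0.08, 0.03, 0.034], [0, 0, 30, 0.06, -0.12, 0.05, 0.034], [0, 0, 40, 0.082, -0.165, 0.07, 0.034], [0, 0, 50, 0.1035, -0.205, 0.09, 0.034]],
  ],
)

```text
time: 12.18
eef_pos: [0.4579, -0.1981, 0.2246]
tcp_rot: [0.418, 0.908, -0.0, -0.001]
contact_force: [0.5, -1.0, -0.3]
opening: 0.395
```

```bash
python3 - <<'E'
from h import *
T=snap('wrist','w9'); x=np.load('tt.npy')
pol=lambda r,a,z: np.array([-r*np.cos(np.radians(a)),-r*np.sin(np.radians(a)),z])
p=world(pol(.132,180,.092),x); print(proj('wrist',p,T))
p[2]=.13; plan(down(121.6,p)); p[2]=.065; plan(down(121.6,p))
E
```

```text
[259.6907445  184.73189202]
delta deg [-0.4 -0.3  8.5] m [-0.0017  0.0066  0.0914] | rows needed 1.5
delta deg [-0.4 -0.3  8.5] m [-0.0021  0.0071  0.1564] | rows needed 2.5
```

View pics/w9.png

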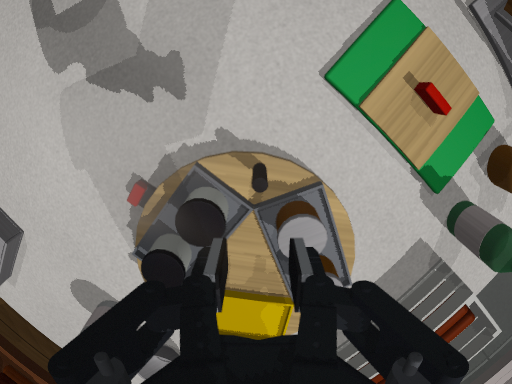

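Emit:
move_arm(
  plan=[
    [[0, 0, 4, -0.001, 0.003, 0.03, 0.034], [0, 0, 8.5, -0.002, 0.007, 0.06, 0.034], [0, 0, 8.5, -0.002, 0.007, 0.1, 0.034], [0, 0, 8.5, -0.002, 0.007, 0.14, 0.034], [0, 0, 8.5, -0.002, 0.007, 0.156, 0.034]],
  ],
)

```text
time: 12.85
eef_pos: [0.4569, -0.1957, 0.0609]
tcp_rot: [0.487, 0.873, -0.002, -0.008]
contact_force: [-0.2, 0.3, 0.1]
opening: 0.397
```

```bash
python3 - <<'E'
from h import *
T=snap('wrist','w10'); print(np.round(T[:3,3],4),get_state()['opening']); x=np.load('tt.npy')
d=T[:2,3]-x[:2]; a0=np.degrees(np.arctan2(d[1],d[0])); print(a0,np.hypot(*d))
for off in (0,):
  for k in (8,18,28,38,48): 
    a=np.radians(121.6-k); plan(down(121.6-k,[x[0]+.132*np.cos(a),x[1]+.132*np.sin(a),.065]),T=T)
E
```

```text
[ 0.4569 -0.1957  0.0609] 0.39698492198267915
122.24016920622127 0.13565381569819382
delta deg [-0.7 -0.7  8.1] m [-0.0049  0.0198 -0.0044] | rows needed 0.8
delta deg [-0.7 -0.7 18.1] m [-0.0101  0.0422 -0.0047] | rows needed 1.7
delta deg [-0.8 -0.6 28.1] m [-0.0191  0.0634 -0.0051] | rows needed 2.6
delta deg [-0.9 -0.5 38.1] m [-0.0317  0.0827 -0.0055] | rows needed 3.6
delta deg [-0.9 -0.4 48.1] m [-0.0474  0.0995 -0.0059] | rows needed 4.5
```

View pics/w10.png

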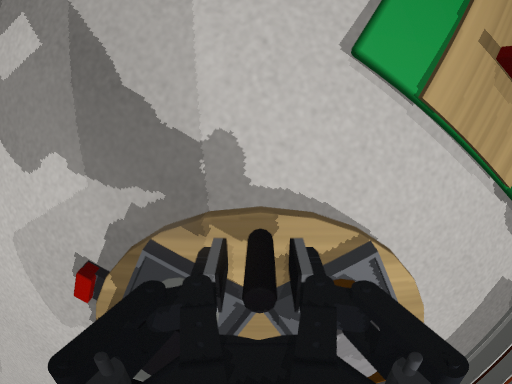

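The peg (260,270) stands between the fingers. Turning clockwise.

Emit:
move_arm(
  plan=[
    [[-0.7, -0.7, 8, -0.005, 0.02, -0.004, 0.034], [-0.7, -0.7, 18, -0.01, 0.042, -0.005, 0.034], [-0.8, -0.6, 28, -0.019, 0.063, -0.005, 0.034], [-0.9, -0.5, 38, -0.032, 0.083, -0.005, 0.034], [-0.9, -0.4, 48, -0.047, 0.0995, -0.006, 0.034]],
  ],
)

```text
time: 13.52
eef_pos: [0.5667, -0.1831, 0.065]
tcp_rot: [0.802, 0.598, -0.0, -0.001]
contact_force: [-1.5, -0.2, -0.1]
opening: 0.395
```

```bash
python3 - <<'E'
from h import *
T=snap('wrist','w11'); print(np.round(T[:3,3],4),get_state()['contact_force']); x=np.load('tt.npy')
d=T[:2,3]-x[:2]; a0=np.degrees(np.arctan2(d[1],d[0])); print(a0,np.hypot(*d), 'tool yaw',np.degrees(np.arctan2(T[1,0],T[0,0])))
for k in (57,66,75,84,93): 
    a=np.radians(121.6-k); plan(down(121.6-k,[x[0]+.132*np.cos(a),x[1]+.132*np.sin(a),.065]),T=T)
E
```

```text
[ 0.5667 -0.1831  0.065 ] [ 1.62196154 -0.70299824  0.76493721]
73.63154934303813 0.13266233123706947 tool yaw 73.38495505594547
delta deg [-0.1 -0.   8.8] m [-0.0022  0.0207 -0.0001] | rows needed 0.8
delta deg [-0.1 -0.  17.8] m [-0.007   0.0409 -0.0001] | rows needed 1.7
delta deg [-0.1 -0.  26.8] m [-0.0148  0.0601 -0.0002] | rows needed 2.5
delta deg [-0.1  0.  35.8] m [-0.0256  0.0778 -0.0002] | rows needed 3.3
delta deg [-0.1  0.  44.8] m [-0.039   0.0936 -0.0003] | rows needed 4.2
```

View pics/w11.png

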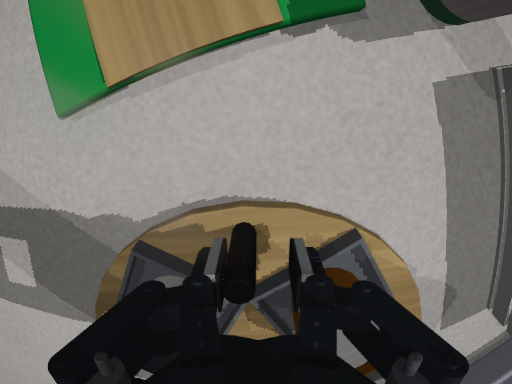

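Emit:
move_arm(
  plan=[
    [[0, 0, 9, -0.002, 0.021, 0, 0.034], [0, 0, 18, -0.007, 0.041, 0, 0.034], [0, 0, 27, -0.015, 0.06, 0, 0.034], [0, 0, 36, -0.026, 0.078, 0, 0.034], [0, 0, 45, -0.039, 0.094, 0, 0.034]],
  ],
)

```text
time: 14.2
eef_pos: [0.6479, -0.2487, 0.0664]
tcp_rot: [0.97, 0.242, 0.001, 0.0]
contact_force: [-1.1, 0.9, -0.3]
opening: 0.4
```

```bash
python3 - <<'E'
from h import *
T=snap('wrist','w12'); print(np.round(T[:3,3],4),get_state()['contact_force']); x=np.load('tt.npy')
d=T[:2,3]-x[:2]; a0=np.degrees(np.arctan2(d[1],d[0])); print(a0,np.hypot(*d), 'tool yaw',np.degrees(np.arctan2(T[1,0],T[0,0])))
for k in (100,107,113,118,120.6): 
    a=np.radians(121.6-k); plan(down(121.6-k,[x[0]+.132*np.cos(a),x[1]+.132*np.sin(a),.065]),T=T)
E
```

```text
[ 0.6479 -0.2487  0.0664] [ 0.728468   -1.59556194  1.4514862 ]
27.466603323625378 0.13368063230574243 tool yaw 28.046657702245795
delta deg [ 0.  -0.1  6.4] m [-0.0025  0.0135  0.0014] | rows needed 0.6
delta deg [ 0.  -0.1 13.4] m [-0.0053  0.0293  0.0014] | rows needed 1.3
delta deg [ 0.  -0.1 19.4] m [-0.0092  0.0426  0.0014] | rows needed 1.8
delta deg [ 0.  -0.1 24.4] m [-0.0135  0.0533  0.0014] | rows needed 2.3
delta deg [ 0.  -0.1 27. ] m [-0.0161  0.0587  0.0014] | rows needed 2.5
```

View pics/w12.png

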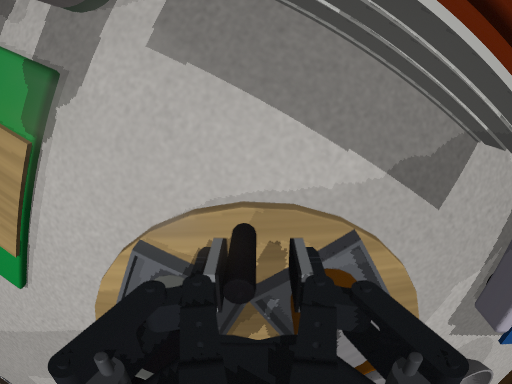

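Emit:
move_arm(
  plan=[
    [[0, 0, 6.5, -0.002, 0.014, 0, 0.034], [0, 0, 13.5, -0.005, 0.029, 0, 0.034], [0, 0, 19.5, -0.009, 0.042, 0, 0.034], [0, 0, 24.5, -0.013, 0.053, 0, 0.034], [0, 0, 27, -0.016, 0.059, 0, 0.034]],
  ],
)

```text
time: 14.88
eef_pos: [0.6623, -0.3109, 0.0676]
tcp_rot: [1.0, 0.007, 0.002, 0.001]
contact_force: [-0.1, 1.3, 0.8]
opening: 0.398
```

Emit:
move_arm(
  plan=[
    [[0, 0, 0, 0, -0.002, 0, 0.034], [0, 0, 0, 0, -0.003, -0.03, 0.04], [0, 0, 0, 0, -0.003, -0.07, 0.05], [0, 0, 0, 0, -0.003, -0.13, 0.06], [0, 0, 0, 0, -0.003, -0.19, 0.06]],
  ],
)

```text
time: 15.5
eef_pos: [0.6611, -0.3067, 0.2592]
tcp_rot: [1.0, 0.009, 0.002, 0.001]
contact_force: [-0.2, -0.3, 0.4]
opening: 0.706
```

```bash
python3 - <<'E'
from h import *
T=snap('wrist','w13'); np.save('w13.npy',T); snap('top','t13'); snap('scene','s13'); x=np.load('tt.npy');print(np.round(T[:3,3],3))
b=np.radians(4.87)
pol=lambda r,a,z: np.array([-r*np.cos(np.radians(a)),-r*np.sin(np.radians(a)),z])
for a in (60,180,-60): print(a,[np.round(proj(n,world(pol(.132,a,.092),[x[0],x[1],b]),T)) for n in('wrist','top','scene')])
print('tray',[np.round(proj(n,world(np.array([-.086,0,.033]),[x[0],x[1],b]),T)) for n in('wrist','top','scene')])
E
```

```text
[ 0.661 -0.307  0.259]
60 [array([345., 309.]), array([359., 201.]), array([196., 285.])]
180 [array([250., 175.]), array([329., 158.]), array([260., 282.])]
-60 [array([180., 318.]), array([306., 203.]), array([227., 239.])]
tray [array([262., 301.]), array([330., 209.]), array([208., 268.])]
```

View pics/w13.png

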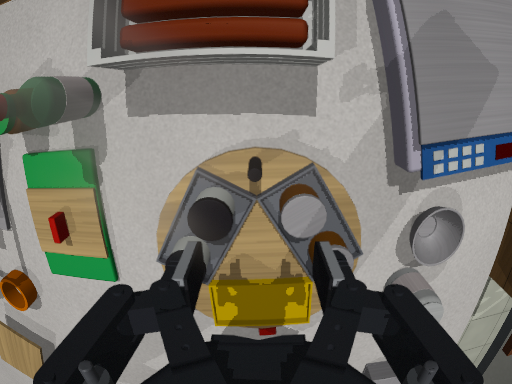

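View pics/t13.png

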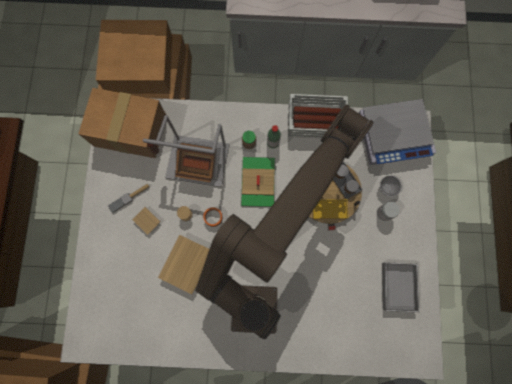

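View pics/s13.png

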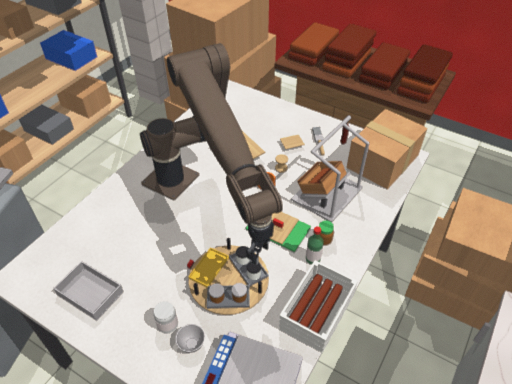

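```bash
python3 - <<'E'
import cv2
a=cv2.imread('pics/w13.png')[140:345,150:370]; cv2.imwrite('pics/zw13.png',cv2.resize(a,None,fx=2.9,fy=2.9,interpolation=cv2.INTER_CUBIC))
E
```

```text
(no output)
```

View pics/zw13.png

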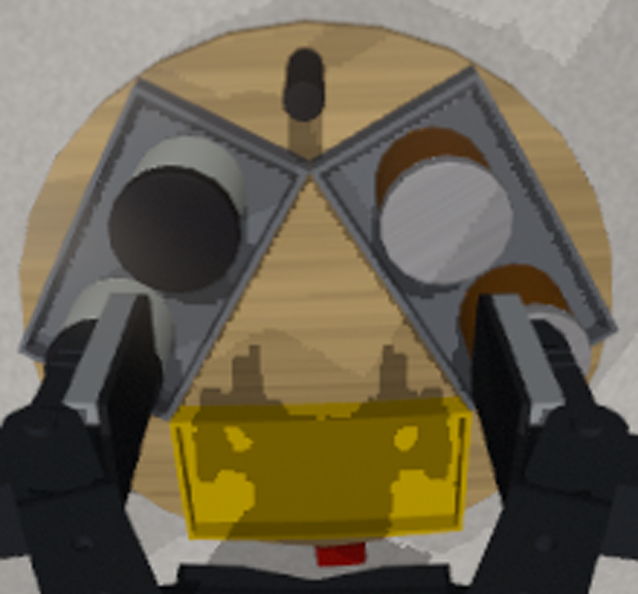

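```bash
python3 - <<'E'
from h import *
T=np.load('w13.npy'); c=lambda x,y:np.array([150+(x+.5)/2.9-.5,140+(y+.5)/2.9-.5])
o=[('wrist',np.array([.132,0,.092]),c(303,101),T),('wrist',np.array([.132,0,.03]),c(304,64),T)]
for x,y,p in [(-.044,.076,(172,416)),(-.044,-.076,(470,408)),(-.128,-.076,(465,530)),(-.128,.076,(190,538))]: o.append(('wrist',np.array([x,y,.045]),c(*p),T))
x0=np.load('tt.npy')
x,r=fit(o,[*x0[:2],.08]);print(x,np.degrees(x[2]),'\n',np.round(r,1))
P=plane('wrist',c(341,553),.022,T); d=P[:2]-x[:2]; print('pointer',P,np.degrees(np.arctan2(-d[1],-d[0])),np.hypot(*d))
print('tray centre',world(np.array([-.086,0,.033]),x)); np.save('tt2.npy',x)
b=np.radians(4.87);print('front (old)',world(np.array([-.086,0,.033]),[*x0[:2],b]))
# meat pose from w8
E
```

```text
[ 0.52988612 -0.31116599  0.06062759] 3.473705201304177 
 [[-0.  -0.3]
 [ 0.1 -0.7]
 [-0.7  1.8]
 [ 0.9  0.6]
 [-0.3 -0.3]
 [-0.   0.3]]
pointer [ 0.36586713 -0.32857515  0.022     ] 6.058753050256918 0.1649403233937736
tray centre [ 0.44404413 -0.31637677  0.033     ]
front (old) [ 0.44359551 -0.31769183  0.033     ]
```

The turntable is within about 2° of the pointer. Next is the meat.

```bash
python3 - <<'E'
from h import *
s=np.load('stand.npy')
A=down(50,[.50,-.08,.36]); B=down(83,[.47,.19,.38]); C=slope(s,0,0,170,'+y')
plan(A);plan(B,T=A);plan(C,T=B);print(np.round(C,3))
E
```

```text
delta deg [  0.8  -0.6 -49. ] m [-0.1581 -0.2301 -0.0992] | rows needed 4.7
delta deg [  0.   0. -33.] m [ 0.1875 -0.1965 -0.02  ] | rows needed 4.4
delta deg [-32.  -0.   0.] m [0.1131 0.0589 0.1718] | rows needed 3.4
[[ 0.122  0.842  0.526  0.542]
 [ 0.993 -0.103 -0.065  0.295]
 [ 0.     0.53  -0.848  0.208]
 [ 0.     0.     0.     1.   ]]
```

Emit:
move_arm(
  plan=[
    [[0.2, -0.2, -10, -0.032, -0.046, -0.025, 0.066], [0.4, -0.3, -20, -0.064, -0.092, -0.05, 0.066], [0.5, -0.4, -30, -0.096, -0.138, -0.07, 0.066], [0.7, -0.5, -40, -0.128, -0.184, -0.09, 0.066], [0.8, -0.6, -49, -0.158, -0.23, -0.1, 0.066]],
  ],
)

```text
time: 16.27
eef_pos: [0.4986, -0.0784, 0.3607]
tcp_rot: [0.905, 0.426, -0.0, 0.0]
contact_force: [0.2, 0.5, -0.4]
opening: 0.774
```

Emit:
move_arm(
  plan=[
    [[0, 0, -6.6, 0.037, -0.039, -0.004, 0.066], [0, 0, -13, 0.075, -0.078, -0.008, 0.066], [0, 0, -20, 0.112, -0.117, -0.012, 0.066], [0, 0, -27, 0.15, -0.156, -0.016, 0.066], [0, 0, -33, 0.187, -0.196, -0.02, 0.066]],
  ],
)

```text
time: 16.9
eef_pos: [0.4656, 0.1925, 0.3792]
tcp_rot: [0.745, 0.667, -0.001, -0.0]
contact_force: [0.9, -0.7, -0.7]
opening: 0.775
```

```bash
python3 - <<'E'
from h import *
s=np.load('stand.npy')
C=slope(s,0,0,170,'+y'); print(np.round(tcpT(),3)); plan(C)
E
```

```text
[[ 0.109  0.994 -0.002  0.466]
 [ 0.994 -0.109 -0.001  0.192]
 [-0.001 -0.002 -1.     0.379]
 [ 0.     0.     0.     1.   ]]
delta deg [-32.1  -0.2   0.7] m [0.1105 0.0653 0.1708] | rows needed 3.4
```

Emit:
move_arm(
  plan=[
    [[-8, 0, 0.2, 0.028, 0.016, 0.043, 0.066], [-16, 0, 0.3, 0.055, 0.032, 0.085, 0.066], [-24, -0.1, 0.5, 0.083, 0.049, 0.128, 0.066], [-32, -0.2, 0.7, 0.11, 0.065, 0.171, 0.066], [-32, -0.2, 0.7, 0.11, 0.065, 0.171, 0.066]],
  ],
)

```text
time: 17.52
eef_pos: [0.5368, 0.2945, 0.1992]
tcp_rot: [0.719, 0.641, 0.175, 0.204]
contact_force: [-0.5, -0.9, -1.1]
opening: 0.778
```

```bash
python3 - <<'E'
from h import *
T=snap('wrist','w14'); np.save('w14.npy',T); s=np.load('stand.npy')
plan(slope(s,0,0,170,'+y'),T=T)
for nm,P in [('box',[S(-69,-78,66),S(-69,78,66),S(69,78,66)]),('meat top',[S(u,y,46) for u,y in((-22,-60),(-22,60),(22,60),(22,-60),(0,0))])]:
  print(nm,[np.round(proj('wrist',world(p,s),T)).tolist() for p in P])
im=cv2.imread('pics/w14.png'); cv2.imwrite('pics/zw14.png',cv2.resize(im,(800,600),interpolation=cv2.INTER_CUBIC))
E
```

```text
delta deg [-0.8  0.3  0.5] m [ 0.0011  0.0092 -0.0049] | rows needed 0.2
box [[196.0, 269.0], [184.0, 100.0], [358.0, 103.0]]
meat top [[246.0, 244.0], [245.0, 119.0], [297.0, 120.0], [291.0, 245.0], [270.0, 186.0]]
```

View pics/zw14.png

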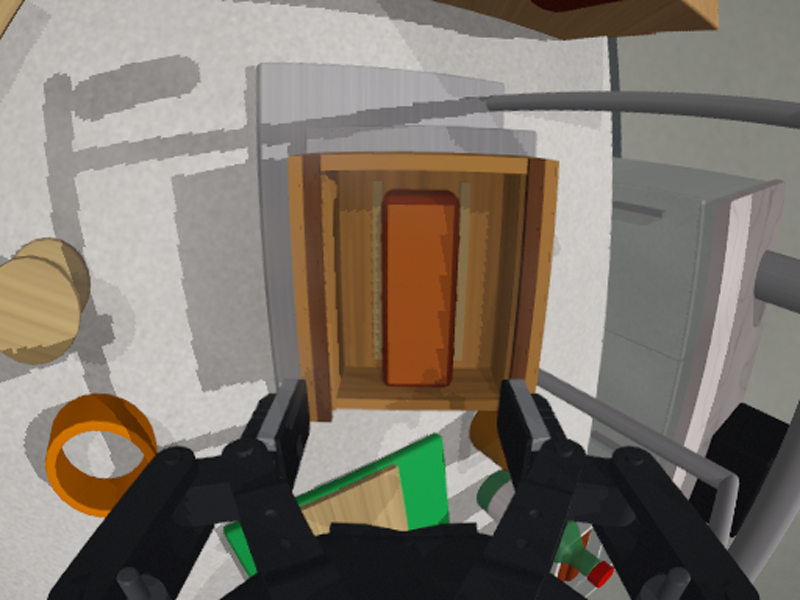

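```bash
python3 - <<'E'
from h import *
s=np.load('stand.npy')
plan(slope(s,-.5,-1.5,85,'+y'))
E
```

```text
delta deg [-0.5  0.2  0.3] m [-0.0004  0.0052  0.0828] | rows needed 1.3
```

Emit:
move_arm(
  plan=[
    [[-0.5, 0.2, 0.3, 0, 0.005, 0.02, 0.058], [-0.5, 0.2, 0.3, 0, 0.005, 0.045, 0.058], [-0.5, 0.2, 0.3, 0, 0.005, 0.07, 0.058], [-0.5, 0.2, 0.3, 0, 0.005, 0.082, 0.058], [-0.5, 0.2, 0.3, 0, 0.005, 0.082, 0.058]],
  ],
)

```text
time: 18.2
eef_pos: [0.5866, 0.288, 0.1373]
tcp_rot: [0.72, 0.637, 0.183, 0.207]
contact_force: [0.0, -0.3, 0.3]
opening: 0.678
```

```bash
python3 - <<'E'
from h import *
T=snap('wrist','w15'); s=np.load('stand.npy')
plan(slope(s,-.5,-1.5,85,'+y'),T=T);plan(slope(s,-.5,-1.5,33,'+y'),T=T)
for nm,P in [('meat top',[S(u,y,46) for u,y in((-22,-60),(-22,60),(22,60),(22,-60),(0,0))])]:
  print(nm,[np.round(proj('wrist',world(p,s),T)/.64).tolist() for p in P])
im=cv2.imread('pics/w15.png'); cv2.imwrite('pics/zw15.png',cv2.resize(im,(800,600),interpolation=cv2.INTER_CUBIC))
E
```

```text
delta deg [ 0.  0. -0.] m [ 0.0001 -0.001   0.0011] | rows needed 0.0
delta deg [ 0.  0. -0.] m [ 0.0001 -0.001   0.0531] | rows needed 0.8
meat top [[355.0, 462.0], [342.0, 205.0], [458.0, 205.0], [447.0, 463.0], [400.0, 350.0]]
```

View pics/zw15.png

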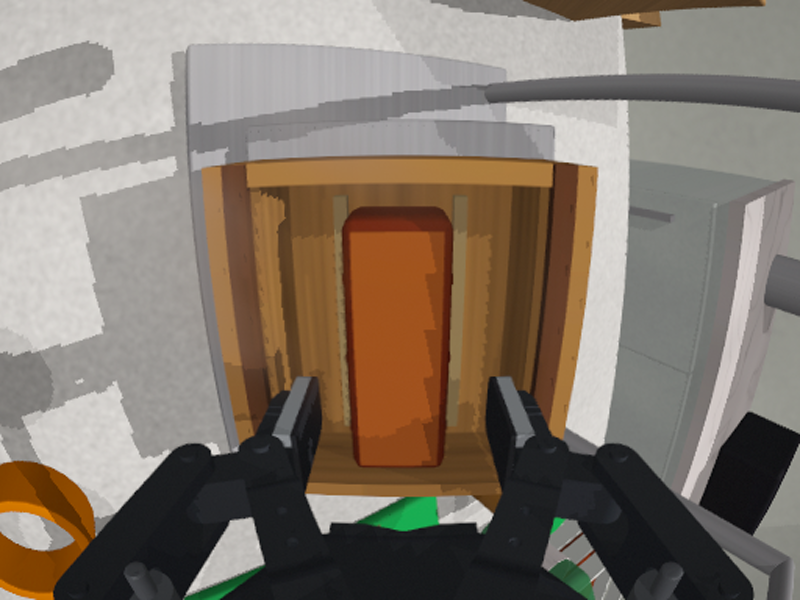

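```bash
python3 - <<'E'
from h import *
T=tcpT(); s=np.load('stand.npy')
for y in (60,50,-60): print(y,[np.round(proj('wrist',world(S(0,y,n),s),T)/.64).tolist() for n in(6,46)])
r=pinpoint('wrist','meat'); print(r, np.round(proj('wrist',world(S(0,0,6),s),T)))
r=cut_out('wrist','meat'); m=r[0]['pixels']; ys,xs=np.nonzero(m); print(ys.min()/.64,ys.max()/.64,xs.min()/.64,xs.max()/.64)
E
```

```text
60 [[400.0, 194.0], [399.0, 206.0]]
50 [[400.0, 216.0], [400.0, 231.0]]
-60 [[401.0, 418.0], [400.0, 463.0]]
[{'centre': [253.3, 209.4], 'p': 0.57}] [256. 202.]
206.25 465.625 342.1875 451.5625
```

```bash
python3 - <<'E'
from h import *
s=np.load('stand.npy'); plan(slope(s,-.5,-4.5,33,'+y'))
E
```

```text
delta deg [ 0.1 -0.1  0. ] m [-0.0037 -0.0013  0.0539] | rows needed 0.9
```

Emit:
move_arm(
  plan=[
    [[0, 0, 0, -0.003, -0.001, 0.015, 0.058], [0, 0, 0, -0.0035, -0.001, 0.03, 0.058], [0, 0, 0, -0.0035, -0.001, 0.043, 0.058], [0, 0, 0, -0.0035, -0.001, 0.053, 0.058], [0, 0, 0, -0.0035, -0.001, 0.053, 0.058]],
  ],
)

```text
time: 18.98
eef_pos: [0.6129, 0.2817, 0.0911]
tcp_rot: [0.72, 0.637, 0.182, 0.206]
contact_force: [-0.0, -0.8, 0.1]
opening: 0.678
```

```bash
python3 - <<'E'
from h import *
T=snap('wrist','w16'); s=np.load('stand.npy')
plan(slope(s,-.5,-4.5,33,'+y'),T=T); print(get_state()['contact_force'])
im=cv2.imread('pics/w16.png'); cv2.imwrite('pics/zw16.png',cv2.resize(im,(800,600),interpolation=cv2.INTER_CUBIC))
E
```

```text
delta deg [-0.  0.  0.] m [ 0.0002  0.0007 -0.0003] | rows needed 0.0
[0.23207078 0.79275697 0.24946444]
```

View pics/zw16.png

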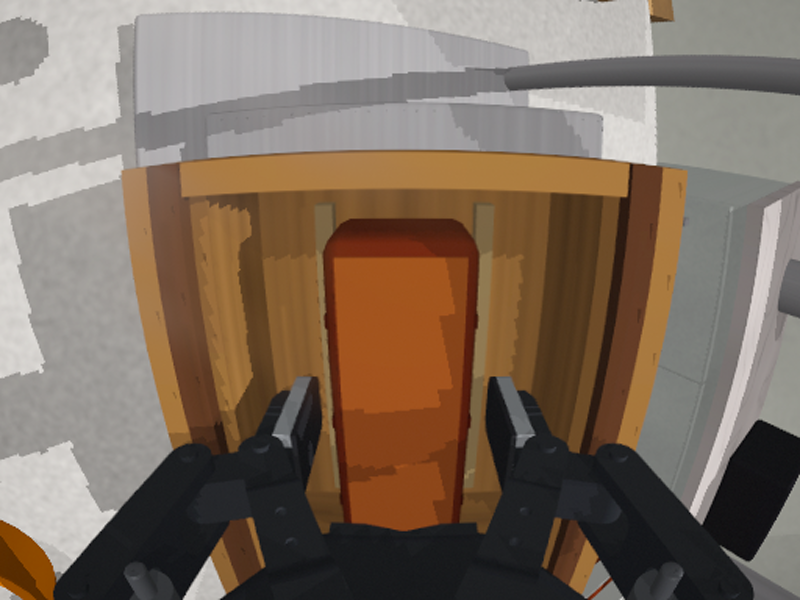

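Emit:
move_arm(
  plan=[
    [[0, 0, 0, 0, 0.0005, 0, 0.045], [0, 0, 0, 0, 0.0005, 0, 0.03], [0, 0, 0, 0, 0.0005, 0, 0.03], [0, 0, 0, 0, 0.0005, 0, 0.03], [0, 0, 0, 0, 0.0005, 0, 0.03]],
  ],
  force=60,
)

```text
time: 19.65
eef_pos: [0.613, 0.2821, 0.0924]
tcp_rot: [0.72, 0.637, 0.183, 0.206]
contact_force: [-5.2, 0.2, 3.2]
opening: 0.5
```

Emit:
move_arm(
  plan=[
    [[0, 0, 0, 0, 0, -0.005, 0.03], [0, 0, 0, 0, 0, -0.015, 0.03], [0, 0, 0, 0, 0, -0.03, 0.03], [0, 0, 0, 0, 0, -0.05, 0.03], [0, 0, 0, 0, 0, -0.07, 0.03]],
  ],
)

```text
time: 20.27
eef_pos: [0.5755, 0.2867, 0.153]
tcp_rot: [0.72, 0.637, 0.183, 0.206]
contact_force: [-1.6, -0.9, -4.0]
opening: 0.504
```

```bash
python3 - <<'E'
from h import *
T=snap('wrist','w17'); np.save('w17.npy',T); s=np.load('stand.npy'); st=get_state();print(st['opening'],st['contact_force'],st['wrist_torque'])
plan(slope(s,-.5,-4.5,33,'+y'),T=T)
im=cv2.imread('pics/w17.png'); cv2.imwrite('pics/zw17.png',cv2.resize(im,(800,600),interpolation=cv2.INTER_CUBIC))
E
```

```text
0.49874811985732476 [ 0.17098035  0.3950845  -1.28541251] [0.1624366  0.41364181 0.07273221]
delta deg [ 0. -0.  0.] m [-0.0003 -0.0002  0.0722] | rows needed 1.2
```

View pics/zw17.png

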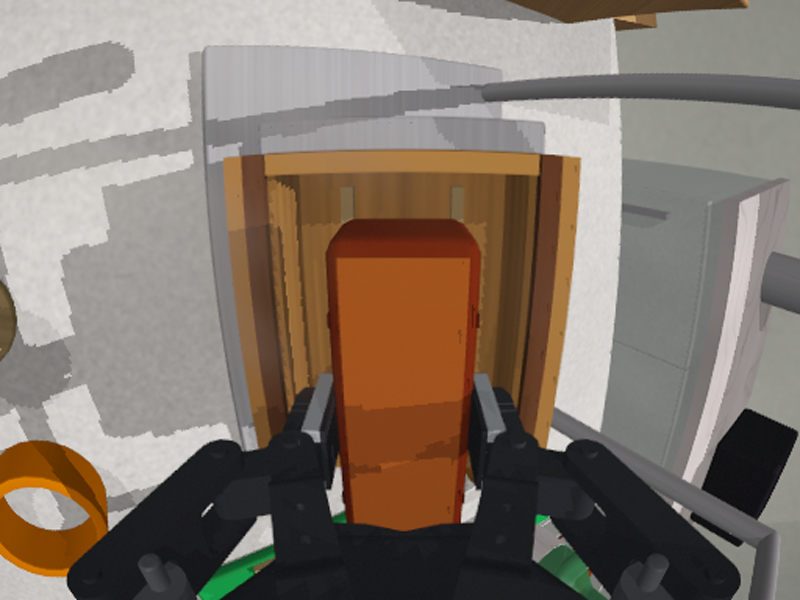

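```bash
python3 - <<'E'
from h import *
T=np.load('w17.npy'); E,K=camT('wrist',np.eye(4))
def atz(px,z):
    o,d=ray('wrist',px,np.eye(4)); return np.round((o+d*(z-o[2])/d[2])*1e3,1)
# meat top at tool z=-13, bottom +27
for p,z in [((405,257),-.013),((338,262),-.013),((470,262),-.013),((405,219),.027)]: print(p,atz(np.array(p)*.64,z))
print([ (np.round(i['centre'],1),i['p'], atz(i['centre'],.027)) for i in pinpoint('wrist','meat')])
A=T.copy(); A[:3,3]-=T[:3,2]*.06
B=down(88,[.47,.15,.33]); C=down(93.5,[.45,-.14,.30]); D=down(93.5,[.444,-.316,.16])
plan(A);plan(B,T=A);plan(C,T=B);plan(D,T=C)
E
```

```text
(405, 257) [ 54.3   1.1 -13. ]
(338, 262) [ 53.  -17.1 -13. ]
(470, 262) [ 53.   18.8 -13. ]
(405, 219) [58.2  1.3 27. ]
[(array([259.6, 238.2]), 0.9, array([-1.8,  1.6, 27. ]))]
delta deg [ 0.2 -0.1 -0. ] m [-0.0009 -0.0017 -0.0586] | rows needed 0.9
delta deg [32.   1.4 -4.9] m [-0.1484  0.0192 -0.1369] | rows needed 3.2
delta deg [ 0.   0.  -5.5] m [-0.2905 -0.0099  0.03  ] | rows needed 4.7
delta deg [0. 0. 0.] m [-0.1753 -0.0167  0.14  ] | rows needed 3.6
```

Emit:
move_arm(
  plan=[
    [[0, 0, 0, 0, 0, -0.03, 0.03], [0, 0, 0, -0.01, 0, -0.06, 0.03], [4, 0, -1, -0.03, 0, -0.09, 0.03], [9, 0, -2, -0.06, 0, -0.12, 0.03], [16, 0.5, -3, -0.09, 0.005, -0.15, 0.03]],
  ],
)

```text
time: 21.0
eef_pos: [0.4887, 0.2065, 0.2846]
tcp_rot: [0.723, 0.677, 0.091, 0.105]
contact_force: [2.0, 0.2, -3.0]
opening: 0.499
```

```bash
python3 - <<'E'
from h import *
plan(down(88,[.47,.10,.32])); print(get_state()['opening'])
E
```

```text
delta deg [16.   0.9 -1.7] m [-0.1079 -0.0016 -0.0362] | rows needed 1.8
0.498549210516542
```

Emit:
move_arm(
  plan=[
    [[3, 0.2, 0, -0.025, 0, -0.008, 0.03], [7, 0.4, -0.5, -0.05, 0, -0.016, 0.03], [11, 0.6, -1, -0.075, -0.001, -0.024, 0.03], [14, 0.8, -1.4, -0.095, -0.0015, -0.031, 0.03], [16, 0.9, -1.7, -0.108, -0.0016, -0.036, 0.03]],
  ],
)

```text
time: 21.62
eef_pos: [0.4703, 0.0985, 0.3201]
tcp_rot: [0.72, 0.694, 0.0, -0.0]
contact_force: [0.6, 0.9, -2.2]
opening: 0.504
```

```bash
python3 - <<'E'
from h import *
plan(down(93.5,[.448,-.18,.24])); print(get_state()['opening'])
E
```

```text
delta deg [ 0.  -0.  -5.6] m [-0.2792 -0.0123  0.08  ] | rows needed 4.7
0.5036896483545434
```

Emit:
move_arm(
  plan=[
    [[0, 0, -1, -0.045, -0.002, 0.008, 0.03], [0, 0, -2, -0.1, -0.004, 0.025, 0.03], [0, 0, -3.4, -0.16, -0.007, 0.045, 0.03], [0, 0, -4.6, -0.22, -0.01, 0.065, 0.03], [0, 0, -5.6, -0.275, -0.012, 0.08, 0.03]],
  ],
)

```text
time: 22.25
eef_pos: [0.4478, -0.178, 0.2392]
tcp_rot: [0.685, 0.729, -0.0, 0.001]
contact_force: [1.7, -0.3, -3.0]
opening: 0.503
```

```bash
python3 - <<'E'
from h import *
T=snap('wrist','w18'); np.save('w18.npy',T); x=np.load('tt2.npy')
tc=world(np.array([-.086,0,.033]),x); yw=np.degrees(x[2])+90
# want meat centre (tool -2,+1) over tray centre
D=down(yw,tc); off=D[:3,:3]@np.array([-.0018,.0012,0])
for z in (.12,.066,.060): 
    D=down(yw,[*(tc-off)[:2],z]); plan(D,T=T)
for p in [(-.044,.076),(-.044,-.076),(-.128,-.076),(-.128,.076)]: print(np.round(proj('wrist',world(np.array([*p,.045]),x),T)/.64))
im=cv2.imread('pics/w18.png'); cv2.imwrite('pics/zw18.png',cv2.resize(im,(800,600),interpolation=cv2.INTER_CUBIC))
E
```

```text
delta deg [0.  0.1 0.1] m [-0.136  -0.0136  0.1194] | rows needed 2.9
delta deg [0.  0.1 0.1] m [-0.1359 -0.0136  0.1734] | rows needed 3.5
delta deg [0.  0.1 0.1] m [-0.1359 -0.0136  0.1794] | rows needed 3.6
[441. 339.]
[434. 486.]
[344. 485.]
[333. 338.]
```

View pics/zw18.png

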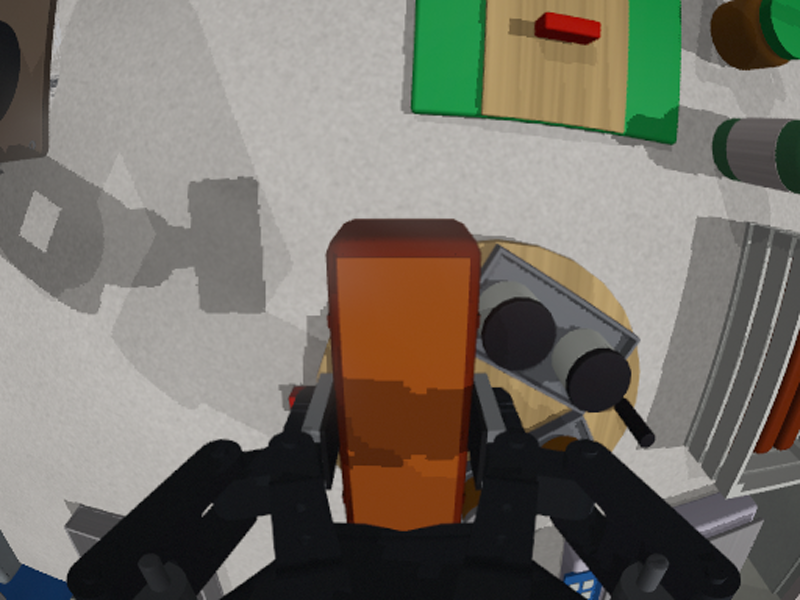

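Emit:
move_arm(
  plan=[
    [[0, 0, 0, -0.03, -0.003, 0.01, 0.03], [0, 0, 0, -0.07, -0.007, 0.04, 0.03], [0, 0, 0, -0.11, -0.011, 0.07, 0.03], [0, 0, 0, -0.136, -0.0136, 0.1, 0.03], [0, 0, 0, -0.136, -0.0136, 0.115, 0.03]],
  ],
)

```text
time: 22.92
eef_pos: [0.4394, -0.3224, 0.121]
tcp_rot: [0.687, 0.727, -0.004, 0.0]
contact_force: [0.4, -0.1, -3.0]
opening: 0.502
```

```bash
python3 - <<'E'
from h import *
T=snap('wrist','w19'); snap('scene','s19'); x=np.load('tt2.npy')
tc=world(np.array([-.086,0,.033]),x); yw=np.degrees(x[2])+90
D=down(yw,tc); off=D[:3,:3]@np.array([-.0018,.0012,0])
for z in (.066,.060): plan(down(yw,[*(tc-off)[:2],z]),T=T)
for p in [(-.044,.076),(-.128,.076)]: print(np.round(proj('wrist',world(np.array([*p,.045]),x),T)/.64))
im=cv2.imread('pics/w19.png'); cv2.imwrite('pics/zw19.png',cv2.resize(im,(800,600),interpolation=cv2.INTER_CUBIC))
im=cv2.imread('pics/s19.png')[200:350,130:330]; cv2.imwrite('pics/zs19.png',cv2.resize(im,(800,600),interpolation=cv2.INTER_CUBIC))
E
```

```text
delta deg [-0.3  0.3 -0.3] m [0.0079 0.004  0.0549] | rows needed 0.9
delta deg [-0.3  0.3 -0.3] m [0.0079 0.0041 0.0609] | rows needed 1.0
[506. 151.]
[319. 151.]
```

View pics/zw19.png

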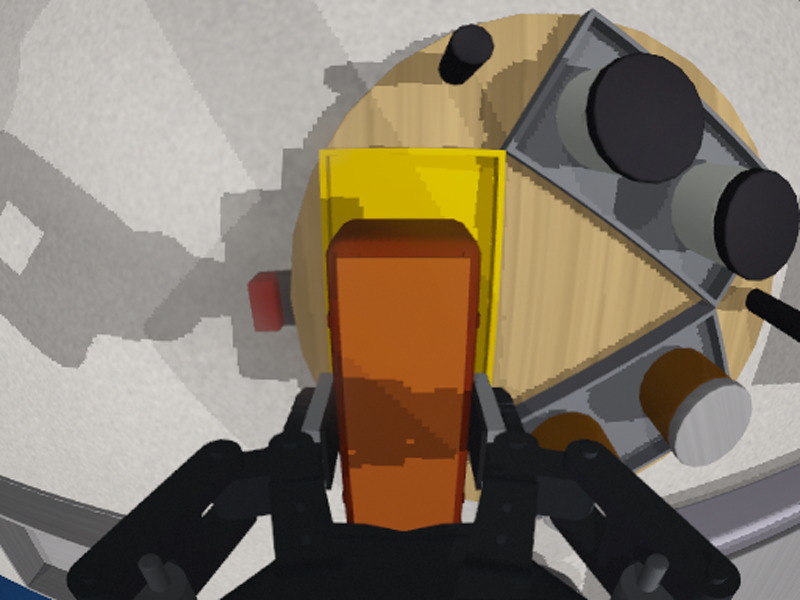

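View pics/zs19.png

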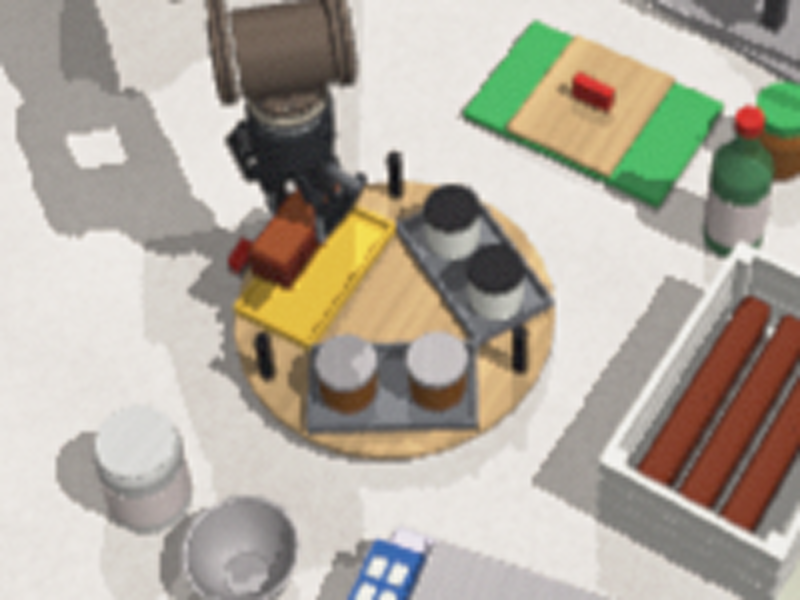

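Emit:
move_arm(
  plan=[
    [[-0.3, 0.3, -0.3, 0.007, 0.004, 0.0, 0.03], [-0.3, 0.3, -0.3, 0.008, 0.004, 0.015, 0.03], [-0.3, 0.3, -0.3, 0.008, 0.004, 0.03, 0.03], [-0.3, 0.3, -0.3, 0.008, 0.004, 0.042, 0.03], [-0.3, 0.3, -0.3, 0.008, 0.004, 0.05, 0.03]],
  ],
)

```text
time: 23.65
eef_pos: [0.4419, -0.3115, 0.0692]
tcp_rot: [0.684, 0.729, 0.001, -0.002]
contact_force: [0.5, 0.8, -2.9]
opening: 0.503
```

Emit:
move_arm(
  plan=[
    [[0, 0, 0, 0, 0, 0.002, 0.03], [0, 0, 0, 0, 0, 0.003, 0.03], [0, 0, 0, 0, 0, 0.004, 0.03], [0, 0, 0, 0, 0, 0.005, 0.03], [0, 0, 0, 0, 0, 0.006, 0.03]],
  ],
)

```text
time: 24.28
eef_pos: [0.442, -0.3116, 0.0634]
tcp_rot: [0.684, 0.729, 0.001, -0.002]
contact_force: [-0.5, 0.2, -2.8]
opening: 0.502
```

```bash
python3 - <<'E'
from h import *
T=snap('wrist','w20'); print(get_state()['contact_force'],get_state()['wrist_torque']); x=np.load('tt2.npy')
tc=world(np.array([-.086,0,.033]),x); yw=np.degrees(x[2])+90
D=down(yw,tc); off=D[:3,:3]@np.array([-.0018,.0012,0])
plan(down(yw,[*(tc-off)[:2],.06]),T=T)
im=cv2.imread('pics/w20.png'); cv2.imwrite('pics/zw20.png',cv2.resize(im,(800,600),interpolation=cv2.INTER_CUBIC))
E
```

```text
[ 0.30079326  0.24832021 -4.02084031] [0.04738805 0.00216002 0.0130408 ]
delta deg [-0.1 -0.2  0.1] m [-0.0031  0.0005  0.0034] | rows needed 0.1
```

View pics/zw20.png

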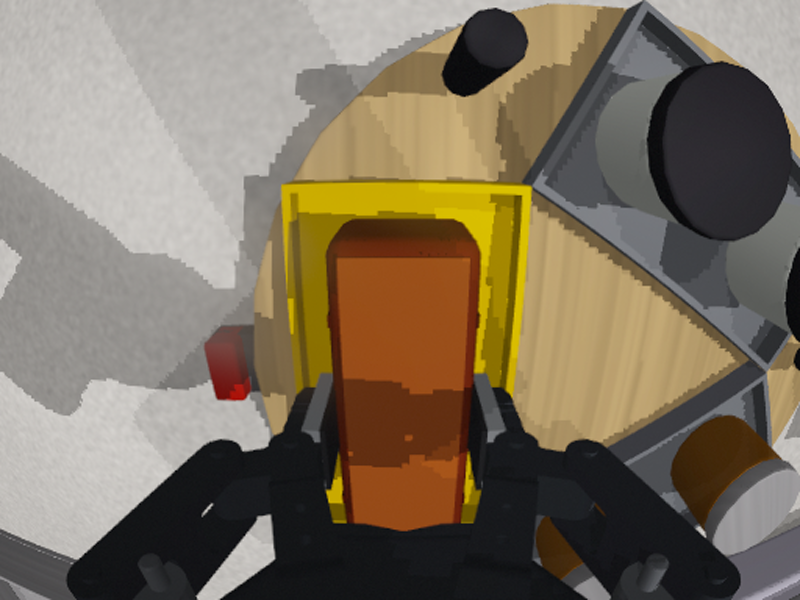

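Emit:
move_arm(
  plan=[
    [[0, 0, 0, -0.002, 0, 0.001, 0.03], [0, 0, 0, -0.003, 0, 0.0015, 0.03], [0, 0, 0, -0.003, 0, 0.002, 0.03], [0, 0, 0, -0.003, 0, 0.003, 0.03], [0, 0, 0, -0.003, 0, 0.003, 0.03]],
  ],
)

```text
time: 24.95
eef_pos: [0.4422, -0.3145, 0.0604]
tcp_rot: [0.684, 0.729, 0.0, -0.002]
contact_force: [-0.1, -0.0, -1.6]
opening: 0.5
```

Emit:
move_arm(
  plan=[
    [[0, 0, 0, 0, 0, 0.0005, 0.03], [0, 0, 0, 0, 0, 0.001, 0.03], [0, 0, 0, 0, 0, 0.0015, 0.03], [0, 0, 0, 0, 0, 0.002, 0.03], [0, 0, 0, 0, 0, 0.002, 0.03]],
  ],
)

```text
time: 25.58
eef_pos: [0.4426, -0.3152, 0.0602]
tcp_rot: [0.684, 0.729, 0.0, -0.002]
contact_force: [-4.1, 1.7, 7.9]
opening: 0.501
```

Seated (+8 N). Opening a little, then lifting straight up.

Emit:
move_arm(
  plan=[
    [[0, 0, 0, 0, 0, -0.001, 0.046], [0, 0, 0, 0, 0, -0.001, 0.05], [0, 0, 0, 0, 0, -0.001, 0.052], [0, 0, 0, 0, 0, -0.001, 0.052], [0, 0, 0, 0, 0, -0.01, 0.052]],
  ],
  force=20,
)

```text
time: 26.2
eef_pos: [0.4421, -0.3146, 0.0696]
tcp_rot: [0.684, 0.729, 0.0, -0.003]
contact_force: [0.2, -0.1, -0.5]
opening: 0.605
```

```bash
python3 - <<'E'
from h import *
T=snap('wrist','w21'); s=get_state(); print(s['contact_force'],s['opening'],s['eef_pos'])
im=cv2.imread('pics/w21.png'); cv2.imwrite('pics/zw21.png',cv2.resize(im,(800,600),interpolation=cv2.INTER_CUBIC))
E
```

```text
[ 0.41279558 -1.10113172  1.08607447] 0.6102607519257581 [ 0.44305352 -0.31559993  0.07153219]
```

View pics/zw21.png

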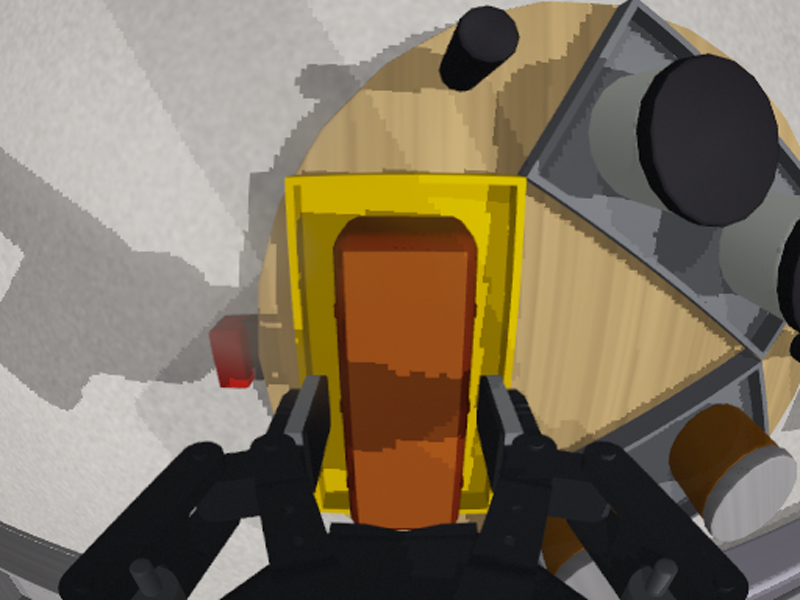

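Emit:
move_arm(
  plan=[
    [[0, 0, 0, 0, 0, -0.03, 0.052], [0, 0, 0, 0, 0, -0.07, 0.052], [0, 0, 0, 0, 0, -0.12, 0.052], [0, 0, 0, -0.05, 0, -0.17, 0.052], [0, 0, 0, -0.1, 0, -0.21, 0.052]],
  ],
)

```text
time: 26.88
eef_pos: [0.4497, -0.4089, 0.2782]
tcp_rot: [0.684, 0.73, -0.0, 0.0]
contact_force: [1.2, -0.0, -0.5]
opening: 0.611
```

```bash
python3 - <<'E'
from h import *
T=snap('wrist','w22'); np.save('w22.npy',T); snap('scene','s22'); snap('top','t22'); print(np.round(T[:3,3],3))
im=cv2.imread('pics/w22.png'); cv2.imwrite('pics/zw22.png',cv2.resize(im,(800,600),interpolation=cv2.INTER_CUBIC))
E
```

```text
[ 0.45  -0.409  0.278]
```

View pics/zw22.png

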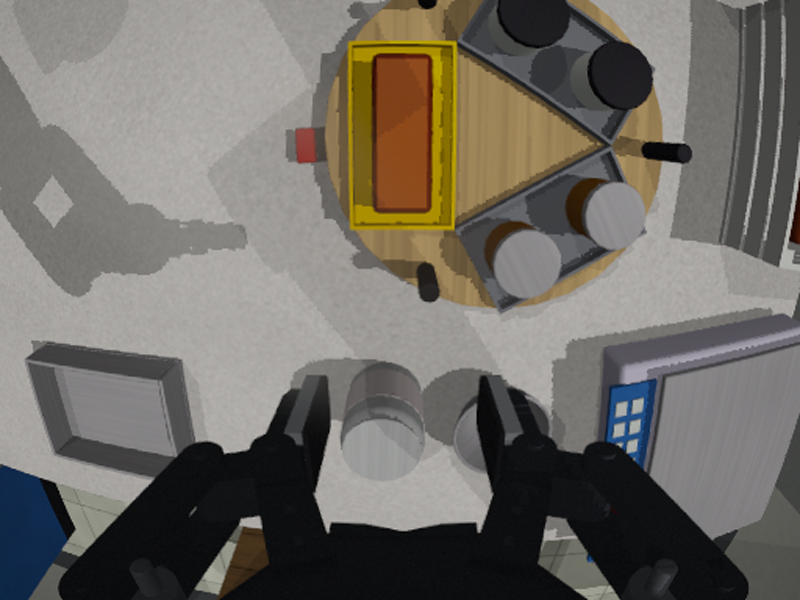

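View pics/s22.png

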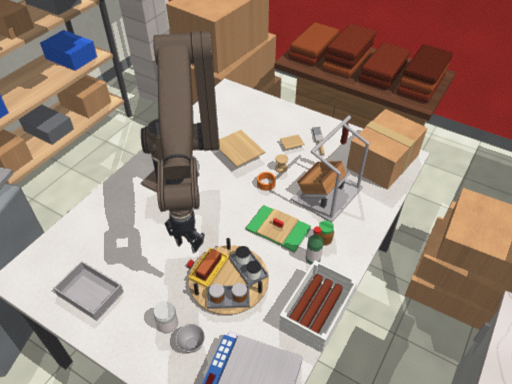

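```bash
python3 - <<'E'
from h import *
T=np.load('w22.npy'); x=np.load('tt2.npy')
c=lambda p:np.array([(p[0]+.5)*.64-.5,(p[1]+.5)*.64-.5])
M=np.mean([plane('wrist',c(p),.073,T) for p in((374,55),(432,55),(430,211),(376,211))],0)
Tr=np.mean([plane('wrist',c(p),.045,T) for p in((349,42),(457,42),(456,229),(351,228))],0)
print(M,Tr); c_,s_=np.cos(x[2]),np.sin(x[2]); d=(M-Tr)[:2]; print('meat in tray',c_*d[0]+s_*d[1],-s_*d[0]+c_*d[1])
P=plane('wrist',c((305,146)),.022,T); print('pointer',P,'angle tray',np.degrees(np.arctan2(*(x[:2]-Tr[:2])[::-1])),'pointer',np.degrees(np.arctan2(*(x[:2]-P[:2])[::-1])))
E
```

```text
[ 0.4440659  -0.31579039  0.073     ] [ 0.44431102 -0.31635843  0.045     ]
meat in tray -0.00021025147695398713 0.0005818446585839901
pointer [ 0.36264479 -0.32925002  0.022     ] angle tray 3.472272395700881 pointer 6.171490794779181
```

```bash
python3 - <<'E'
from plant import *
s=get_state(); print(s['time'],s['contact_force']); print(ticket.sign_off())
E
```

```text
27.025 [ 0.10048531  0.76003444 -0.34085864]
the job is handed in; nothing more can be done
None
```

The job is handed in at about 27 s of the 72 s allowed; sign-off reports no verdict.

- **Lid:** I slid it out along the grooves by its handle, with forces under about 8 N. It lies centred on the green board, handle up.
- **Turntable:** I turned it about 117° clockwise by its peg. The tray is about 1.5–2.7° off the pointer, roughly 4 mm at most against the 20 mm allowed. My two pointer readings differ by about 1°, which is why that is a range.
- **Meat:** I lifted it along the box's normal and set it down until contact was felt, then released it. The last wrist picture puts it within 1 mm of the tray's middle, aligned lengthwise and the same way up.

In the last pictures I saw no bystander out of place, but I did not measure them. The arm hung clear, with only sensor noise on the force reading.

One reading disagreed: the fingertips seemed to stand about 13–15 mm ahead of the TCP, not the stated 8 mm. I allowed for that when gripping the meat.

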